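# Size a dilator rod in a row of shrinking rings

## Robot

A 6-joint arm with a two-finger parallel gripper is mounted at the origin on the work surface. World frame = base frame: x ahead of the robot, y to its left, z up, the work surface at z = 0. Lengths are in m, angles in degrees, forces in N, time in s.
With the tool pointing down it reaches from about 0.35 to 0.875 m from the base axis. Payload 4.2 kg.
Tool frame: the origin (TCP) lies at the very end of the fingers, on their centre line; the grasp point (between the pads) lies 19 mm behind it (r.hold_point_z is the distance from the TCP to the grasp point, in m); z points along the fingers, y is the direction in which the jaws open and shut (so a half turn about z gives the same grasp; the last joint's range is limited). The gripper opens to 87 mm and grips with 3 to 60 N. Pads are 19 mm wide; open, the fingers measure 117 mm over their backs; the gripper's body (75 mm by 190 mm) begins 51 mm behind the grasp point.
Start: joints at [78.186, 22.042, 0.453, 0, -68.411, -14.817], TCP at [0.28, 0.559, 0.223] pointing down, gripper open.
Joint ranges: [-179.83, 179.83], [-69.29, 118.12], [-61.27, 80.66], [-181.25, 117.63], [-171.15, -9.14], [-177.46, 177.46]. Speed limits (degrees/s): [159.86, 159.86, 180, 180, 180, 180].

## Interface

Orientations are given as a 3x3 rotation matrix whose columns are the frame's x, y, z axes.
In Python, from station import r, cams, ticket gives the robot as it stands.
- The arm moves only by the tool drive_tool, never from a script. Its argument "deltas" is a list of rows, each an object of numbers: "dx", "dy", "dz": the shift along the tool's x, y, z in m; "wx", "wy", "wz": the turn, a rotation vector about the tool's x, y, z in degrees. A call has 1 to 20 rows; each row is the pose to reach, as a shift and turn from the pose commanded when the call began, along the tool's axes at that moment; what a row does not reach only later rows make up. A row lasts 1/10 s, in which the tool goes at most 50 mm and 8.59 degrees, less where a joint would pass 70% of its speed; a pose out of reach is approached as far as the arm can. A call with a gripper value outside its range is refused whole. "gripper" is the opening, from 0 (shut) to 1 (fully open), set as the call begins (left out, the last holds). The fingers move at their own pace and stop on an object; the grip force is fixed at half the most. Time passes only in rows, so rows that repeat a pose let the fingers close. It gives the time, the measured TCP pose, the force and the opening at its end, in the units of the state.
- r.sense(): the state, without advancing time (a new reading comes with each control period).
- cams.capture(name): name is "scene" or "top"; returns the picture (420x560x3 uint8, red, green, blue); there is no depth.
- cams.camera_model(name): a dict with "intrinsics" (3x3 intrinsics, pixels), "distortion" ([k1, k2, p1, p2, k3] as OpenCV has them; the pictures are not rectified), "extrinsics" (4x4, takes a point from world to camera coordinates). Camera axes: x right, y down, z forward; pixel columns grow to the right and rows downward; lengths in m; the calibration is good to about 2 mm. A picture is of the moment at which its call begins. camera_model takes no time and is no camera call.
- ticket.finish_job(): hands the job in, once; it reports no verdict.
The state is a dict: "time_s": time; "joints": joint angles; "joint_velocities": joint speeds; "effort": joint torques, N m; "tcp_pos": TCP position; "ee_rot": TCP orientation; "wrist_force": force on the tool from outside, world axes, zero at the start; "moment": the same for the moment, N m; "gripper_width": opening from 0.0 (shut) to 1.0 (fully open).
Only numpy, scipy, OpenCV 4.12 (cv2) and the standard library are available. Lean on these libraries where they do the work, as an engineer would, in place of code of your own. Each camera call takes 0.05 s, during which the arm holds its last target.

## Task

Check the size of the teal-handled dilator rod in the ring gauge: lift it off its rest and slide it, tip first, from the wide blue ring through the green and yellow rings until the small red ring stops it; the yellow ring is a close fit a few millimetres out of line, so feel the rod through without forcing it. Press it home gently, so that the sprung red ring gives by a millimetre or two (about 5 N, never over 10), and hold it there for half a second. Then ease off, let go and leave the rod lying in the rings close to the red one, without disturbing the other things on the table.

Things in the scene. Friction and masses are not known exactly. Their poses are not given: they have to be found in the camera images.
- hub (a point): centre of the dilator's handle: a teal plastic block 50 mm long (x) and 22 x 22 mm (y, z), at the tail of the rod. +x points along the rod to its tip. The whole rod weighs about 0.14 kg (varies) and balances about 90 mm ahead of this point. Take it here, across y, from above
- tip (a point): middle of the flat tip face of the dilator's straight steel shaft, 200 mm ahead of the handle's centre along its x (the shaft is 14 mm in diameter and 175 mm long; its last 8 mm taper to a 6 mm tip face). Same axes as the handle
- rod: the whole dilator rod, origin and axes as the handle's centre
- rest: fixed rest, a white base 210 x 50 x 10 mm; its origin is on the table under the handle's pad, +x towards the rod's tip. It carries the rod level, its axis 60 mm above the table: a pad 14 mm long and 14 mm wide under the handle, and 140 mm ahead a saddle whose cheeks stand 3 mm above the rod's axis. Lift the rod straight up
- gauge: fixed ring gauge, white base 200 x 70 x 12 mm (30 mm before to 170 mm beyond the origin along x); origin on the table beneath the first, blue ring, +x the way the rod goes in. Rings 8 mm thick, square to x, axis 75 mm above the table: blue at x = 0 (bore 26, outside 42 mm), green at 40 mm (bore 24, outside 38), yellow at 80 mm (bore 16, outside 32), then the red stop ring (bore 4, outside 28)
- gauge_mouth (a point): centre of the blue ring's entry face, 75 mm above the table; axes as the gauge's. The green ring and the red one stand in line with it; the yellow ring was set by hand and stands off the line, by up to 4 mm to either side (y) and up to 2.5 mm up or down (z); it does not yield
- stop (a joint): how far the red stop ring is pressed back along the gauge's x (m): 0 at rest. The ring is sprung: it yields 1 mm for each 3 N, to 7 mm at most, and comes back. The ring (8 mm thick) sits on a sliding foot clamped anywhere along the gauge: with the ring at rest its entry face stands 109 to 134 mm along the gauge's x, differing each time and not measured. It stays clamped
- spare: bystander in the steel tray: a thicker rod with an orange handle, lying level; origin at the middle of its handle
- bowl: bystander: steel bowl 100 mm wide, 45 mm high; origin under its centre
- cup: bystander: clear cup 64 mm wide, 60 mm high; origin under its centre
- vial: bystander: small jar with blue cap, 36 mm wide, 60 mm high; origin under its centre
- tape: bystander: white roll 90 mm wide, 24 mm high; origin under its centre
- syringe: bystander in the steel tray: white syringe 110 mm long; origin near its middle
- gauze: bystander: blue box 100 x 70 x 45 mm; origin under its centre
There are look-alikes about, which are no part of the job. Leave any purple look-alike of the gauge alone.

How it is judged:
By the outcome, as a careful person would: the job done as asked, in the order asked, and still so for the second after the job is handed in, with the robot touching nothing.
It also fails if it takes over 72 s, if anything falls off the work surface, if the arm or the gripper's body presses on something with over 40 N, if the wrist force passes 120 N, or if a joint passes its speed limit or range.

## Working session

There is one attempt and no reset: what is moved stays moved. The work goes in short steps, Python scripts to look and compute and a tool call to move; the robot and the scene stay as the last step left them, time stands still between calls to the robot, and variables do not carry over. Pictures are saved under pics/ and viewed, and the job is handed in when it is done.

Besides the shell and the picture viewer there is one more tool, called after "Request:" as name([rows], argument=value, ...), one row to a line, values as JSON. drive_tool: Moves the arm, as the interface text tells. Its arguments: {"type":"object","properties":{"deltas":{"type":"array","items":{"type":"object","properties":{"dx":{"type":"number"},"dy":{"type":"number"},"dz":{"type":"number"},"wx":{"type":"number"},"wy":{"type":"number"},"wz":{"type":"number"}}}},"gripper":{"type":"number"}},"required":["deltas"]}

```bash
ls; mkdir -p pics
python3 - <<'E'
from station import r,cams,ticket
import cv2,numpy as np
for n in ("scene","top"):
    im=cams.capture(n); cv2.imwrite(f"pics/{n}0.png",im[:,:,::-1])
    m=cams.camera_model(n); print(n,np.round(m["intrinsics"],2).tolist(),m["distortion"],np.round(m["extrinsics"],4).tolist())
s=r.sense(); print(s, r.hold_point_z)
E
```

```text
pics
scene [[423.62, 0.0, 278.68], [0.0, 423.62, 203.21], [0.0, 0.0, 1.0]] [-0.00713323  0.          0.          0.          0.        ] [[0.9035, 0.4285, -0.0012, -0.4873], [0.3553, -0.7508, -0.5569, -0.1298], [-0.2396, 0.5027, -0.8306, 1.3338], [0.0, 0.0, 0.0, 1.0]]
top [[478.17, 0.0, 280.37], [0.0, 478.17, 208.81], [0.0, 0.0, 1.0]] [-0.12565404  0.          0.          0.          0.        ] [[0.0065, -0.9996, 0.0267, 0.0029], [-0.9946, -0.0093, -0.1033, 0.5099], [0.1035, -0.0258, -0.9943, 1.2149], [0.0, 0.0, 0.0, 1.0]]
{'time_s': 0.1, 'joints': array([ 7.81860071e+01,  2.20879687e+01,  3.88415338e-01, -2.59720999e-02,
       -6.84105819e+01, -1.48154447e+01]), 'joint_velocities': array([-0.01805624, -0.07681259,  0.10484742,  0.07222332,  0.06489565,
        0.0155752 ]), 'effort': array([-4.37266863e-04, -3.91687059e+01,  1.87936682e+01,  4.23198625e+00,
        1.34745764e-02, -7.03986279e-05]), 'tcp_pos': array([0.27988974, 0.55823424, 0.2215558 ]), 'ee_rot': array([[ 8.93849148e-01, -4.48367094e-01, -8.06107937e-04],
       [-4.48367811e-01, -8.93847349e-01, -1.79517458e-03],
       [ 8.43597644e-05,  1.96604812e-03, -9.99998064e-01]]), 'wrist_force': array([-0.72415003,  0.37061855, -0.81477019]), 'moment': array([-0.03757626,  0.01671156, -0.00119787]), 'gripper_width': 0.9982782000187469} 0.0187
```

View pics/scene0.png

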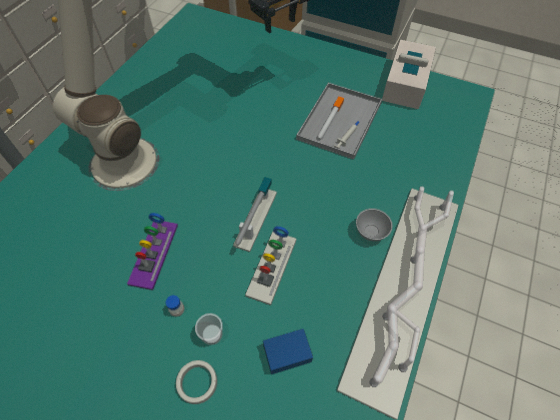

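View pics/top0.png

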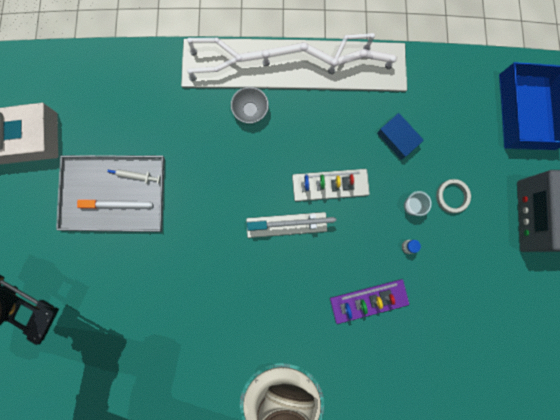

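The scene picture shows the teal-handled rod on its rest at about (265,187)→(240,243), and the white gauge at (270,265). The top picture has the rod at (257,225)→(335,220) and the white gauge rings at (307,184)…(352,181). The purple look-alike is at (370,302). Next I'll zoom in on these.

Run:
```python
import cv2
a=cv2.imread("pics/scene0.png")[165:315,215:315]; cv2.imwrite("pics/s0z.png",cv2.resize(a,None,fx=4,fy=4,interpolation=cv2.INTER_CUBIC))
a=cv2.imread("pics/top0.png")[160:245,240:380]; cv2.imwrite("pics/t0z.png",cv2.resize(a,None,fx=5.5,fy=5.5,interpolation=cv2.INTER_CUBIC))
```

```text
(no output)
```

View pics/s0z.png

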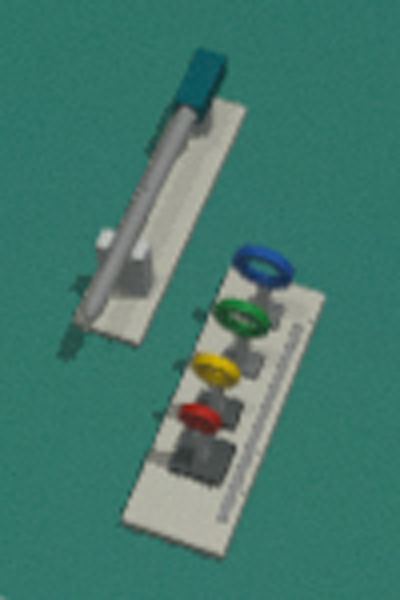

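View pics/t0z.png

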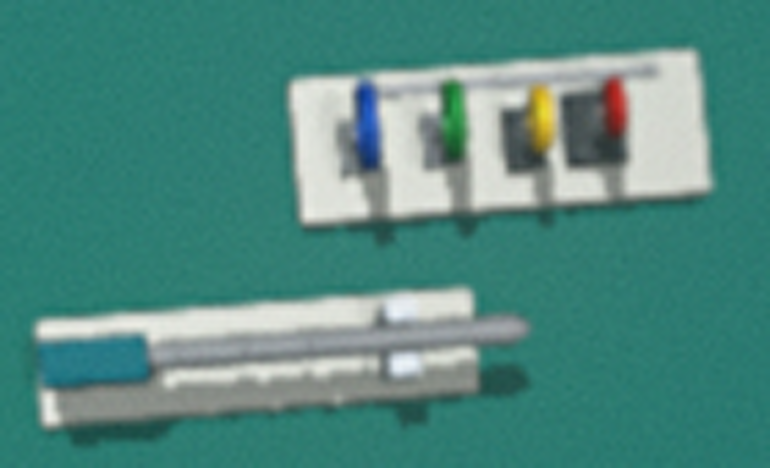

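```bash
cat > h.py <<'E'
import cv2,numpy as np
from station import r,cams,ticket
M={n:cams.camera_model(n) for n in("scene","top")}
def ray(n,uv):
    m=M[n];K=np.array(m["intrinsics"]);d=np.array(m["distortion"]);E=np.array(m["extrinsics"])
    p=cv2.undistortPoints(np.array([[uv]],float),K,d)[0,0]
    R=E[:3,:3];o=-R.T@E[:3,3];v=R.T@np.array([p[0],p[1],1]);return o,v/np.linalg.norm(v)
def plane(n,uv,z):
    o,v=ray(n,uv);return o+v*(z-o[2])/v[2]
def tri(a,b):
    A=np.zeros((3,3));c=np.zeros(3);rs=[ray("scene",a),ray("top",b)]
    for o,v in rs:
        P=np.eye(3)-np.outer(v,v);A+=P;c+=P@o
    x=np.linalg.solve(A,c);return x,[np.linalg.norm((np.eye(3)-np.outer(v,v))@(x-o)) for o,v in rs]
def proj(n,X):
    m=M[n];E=np.array(m["extrinsics"])
    return cv2.projectPoints(np.array([X],float),cv2.Rodrigues(E[:3,:3])[0],E[:3,3],np.array(m["intrinsics"]),np.array(m["distortion"]))[0][0,0]
H={"blue":(100,125,130,60),"green":(50,75,100,40),"yellow":(20,32,140,90),"red":(172,8,140,80)}
def mask(im,c):
    h=cv2.cvtColor(im,cv2.COLOR_BGR2HSV);lo,hi,s,v=H[c]
    hm=(h[...,0]>=lo)&(h[...,0]<=hi) if lo<hi else (h[...,0]>=lo)|(h[...,0]<=hi)
    return (hm&(h[...,1]>s)&(h[...,2]>v)).astype(np.uint8)
E
python3 - <<'E'
from h import *
S=cv2.imread("pics/scene0.png");T=cv2.imread("pics/top0.png")
def hsv(im,u,v): return cv2.cvtColor(im,cv2.COLOR_BGR2HSV)[v,u]
for n,im,pts in (("s",S,[(265,187),(281,232),(276,244),(268,258),(264,270),(230,150)]),("t",T,[(256,225),(307,183),(323,183),(338,182),(352,180),(300,250)])):
    for p in pts: print(n,p,hsv(im,*p))
E
```

```text
s (265, 187) [ 93 206  98]
s (281, 232) [ 89 148 114]
s (276, 244) [65 36 84]
s (268, 258) [ 24 185 121]
s (264, 270) [  1 155  89]
s (230, 150) [ 85 149 116]
t (256, 225) [ 93 179 134]
t (307, 183) [109 200 181]
t (323, 183) [ 68 177 130]
t (338, 182) [ 25 207 208]
t (352, 180) [  1 196 165]
t (300, 250) [ 86 167 124]
```

Run:
```python
from h import *
S=cv2.imread("pics/scene0.png");T=cv2.imread("pics/top0.png")
H.update(blue=(100,125,130,60),green=(55,78,110,40),yellow=(18,34,110,70),red=(172,8,110,60))
R={}
def comp(im,c,x0,y0,x1,y1,):
    m=np.zeros(im.shape[:2],np.uint8); m[y0:y1,x0:x1]=mask(im,c)[y0:y1,x0:x1]
    n,l,st,ce=cv2.connectedComponentsWithStats(m)
    k=1+np.argmax(st[1:,4]); pts=np.argwhere(l==k)[:,::-1].astype(np.float32)
    hull=cv2.convexHull(pts); mm=cv2.moments(hull)
    c0=np.array([mm["m10"],mm["m01"]])/mm["m00"]
    return c0,st[k]
for c in("blue","green","yellow","red"):
    a,sa=comp(S,c,240,215,300,290);b,sb=comp(T,c,295,165,370,205)
    x,e=tri(a,b);R[c]=x
    print(c,a.round(2),sa,b.round(2),sb,(x*1000).round(1),np.round(np.array(e)*1000,1))
    print("   z75:",(plane("scene",a,.075)*1000).round(1),(plane("top",b,.075)*1000).round(1))
# handle
for n,im,(x0,y0,x1,y1) in(("scene",S,(255,172,280,200)),("top",T,(242,215,275,235))):
    h=cv2.cvtColor(im,cv2.COLOR_BGR2HSV); m=((h[...,0]>=89)&(h[...,0]<=98)&(h[...,1]>172 if n=="top" else h[...,1]>185)).astype(np.uint8)
    q=np.zeros_like(m);q[y0:y1,x0:x1]=m[y0:y1,x0:x1]
    k,l,st,ce=cv2.connectedComponentsWithStats(q);i=1+np.argmax(st[1:,4]);print(n,st[i],ce[i]); 
    for z in(.06,.071):print((plane(n,ce[i],z)*1000).round(1))
```

```text
blue [280.47 230.98] [273 226  16  11  88] [306.39 182.47] [305 175   4  15  47] [571.5 -56.5  77.8] [0. 0.]
   z75: [570.8 -55.1  75. ] [571.9 -56.8  75. ]
green [275.33 243.87] [269 240  13   9  70] [321.99 181.37] [321 175   3  14  39] [575.2 -95.9  76.1] [0.2 0.2]
   z75: [575.1 -95.2  75. ] [575.2 -96.1  75. ]
yellow [268.69 256.96] [263 253  12   9  74] [337.95 181.22] [336 176   5  12  44] [ 576.1 -136.4   75.8] [0.2 0.2]
   z75: [ 576.1 -135.9   75. ] [ 576.1 -136.6   75. ]
red [264.8  268.89] [260 266  11   7  55] [351.43 178.8 ] [350 174   4  10  33] [ 582.4 -170.5   77.5] [0.1 0.1]
   z75: [ 581.9 -169.4   75. ] [ 582.7 -171.    75. ]
scene [259 177  12  15 104] [264.71153846 184.09615385]
[460.5  73.3  60. ]
[464.4  66.1  71. ]
top [247 222  20   8 121] [256.61157025 225.45454545]
[463.7  67.3  60. ]
[462.9  67.   71. ]
```

```bash
python3 - <<'E'
from h import *
S=cv2.imread("pics/scene0.png");T=cv2.imread("pics/top0.png")
for name,n,im,(x0,y0,x1,y1),z in(("gauge","top",T,(288,165,375,205),.012),("rest","top",T,(243,208,328,242),.01),("gauge","scene",S,(240,225,302,308),.012),("rest","scene",S,(230,180,282,255),.01)):
    sub=cv2.resize(im[y0:y1,x0:x1],None,fx=4,fy=4,interpolation=cv2.INTER_CUBIC)
    h=cv2.cvtColor(sub,cv2.COLOR_BGR2HSV); m=((h[...,1]<75)).astype(np.uint8)
    k,l,st,ce=cv2.connectedComponentsWithStats(m);i=1+np.argmax(st[1:,4])
    q=(l==i).astype(np.uint8)
    cv2.imwrite(f"pics/m_{name}_{n}.png",q*255)
    c=max(cv2.findContours(q,cv2.RETR_EXTERNAL,cv2.CHAIN_APPROX_NONE)[0],key=len)[:,0]
    W=np.array([plane(n,((u+.5)/4-.5+x0,(v+.5)/4-.5+y0),z)[:2]*1000 for u,v in c],np.float32)
    b=cv2.minAreaRect(W);print(name,n,b,cv2.boxPoints(b).round(1).tolist())
E
python3 - <<'E'
import cv2,numpy as np
r=[cv2.resize(cv2.imread(f"pics/m_{a}.png"),(350,280)) for a in("gauge_top","rest_top","gauge_scene","rest_scene")]
cv2.imwrite("pics/mm.png",np.vstack([np.hstack(r[:2]),np.hstack(r[2:])]))
E
```

```text
gauge top ((577.4974365234375, -126.1669921875), (74.24417877197266, 202.98402404785156), 5.293522357940674) [[531.2000122070312, -28.5], [549.9000244140625, -230.6999969482422], [623.7999877929688, -223.8000030517578], [605.0999755859375, -21.700000762939453]]
rest top ((470.6269836425781, -11.173179626464844), (53.350101470947266, 215.4525146484375), 5.0946784019470215) [[434.5, 93.80000305175781], [453.6000061035156, -120.80000305175781], [506.79998779296875, -116.0999984741211], [487.6000061035156, 98.5]]
gauge scene ((578.4793090820312, -127.87664031982422), (72.9958724975586, 204.31304931640625), 5.2174577713012695) [[532.7999877929688, -29.5], [551.4000244140625, -232.89999389648438], [624.0999755859375, -226.3000030517578], [605.5, -22.799999237060547]]
rest scene ((466.9226379394531, -11.740623474121094), (61.89805603027344, 215.64125061035156), 5.080515384674072) [[426.5, 92.9000015258789], [445.6000061035156, -121.9000015258789], [507.29998779296875, -116.4000015258789], [488.20001220703125, 98.4000015258789]]
```

View pics/mm.png

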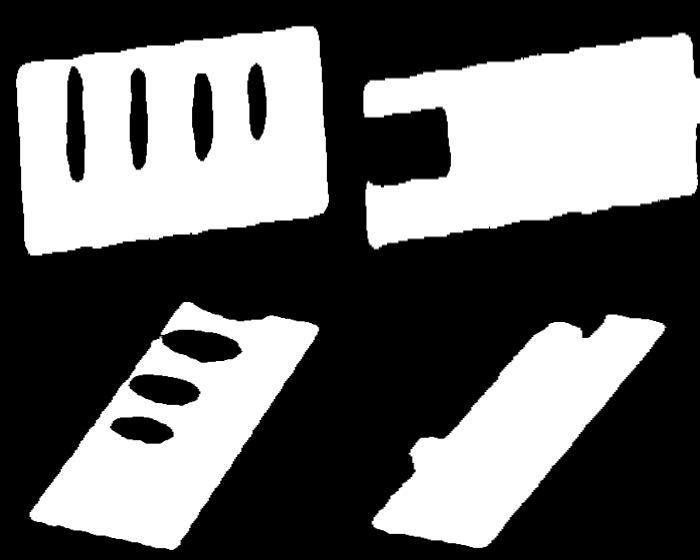

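Run:
```python
from h import *
print(plane("top",(335.8,219.5),.06)*1000,plane("scene",(236.3,245),.06)*1000,tri((236.3,245),(335.8,219.5)))
# target hub from yaw
a=np.radians(5.1);d=np.array([np.sin(a),-np.cos(a)]);print(np.array([463,67.1])+200*d)
s=r.sense();R=s["ee_rot"];
a=np.radians(5.1);x=np.array([np.sin(a),-np.cos(a),0]);Rt=np.c_[x,np.cross([0,0,-1],x),[0,0,-1]]
print(np.degrees(cv2.Rodrigues(R.T@Rt)[0].ravel()))
for z in(.15,.0413): print(R.T@(np.array([.463,.067,z])-s["tcp_pos"]))
```

```text
[ 480.40605411 -132.71209333   60.        ] [ 481.23962052 -134.3655291    60.        ] (array([ 0.48050152, -0.13316363,  0.05743134]), [np.float64(0.00014361095724213583), np.float64(0.0001436109572420437)])
[ 480.77885937 -132.10821308]
[ 0.10031126 -0.06168161 58.26096317]
[0.38392053 0.35684712 0.07228991]
[0.38391136 0.35663342 0.1809897 ]
```

Request:
drive_tool([
  {"dx": 0.01,"dy": 0.01,"wz": 2},
  {"dx": 0.04,"dy": 0.037,"dz": 0.005,"wz": 6},
  {"dx": 0.075,"dy": 0.07,"dz": 0.012,"wz": 12},
  {"dx": 0.11,"dy": 0.103,"dz": 0.02,"wz": 18},
  {"dx": 0.145,"dy": 0.136,"dz": 0.028,"wz": 24},
  {"dx": 0.18,"dy": 0.169,"dz": 0.036,"wz": 30},
  {"dx": 0.215,"dy": 0.202,"dz": 0.044,"wz": 36},
  {"dx": 0.25,"dy": 0.234,"dz": 0.05,"wz": 42},
  {"dx": 0.285,"dy": 0.266,"dz": 0.056,"wz": 47},
  {"dx": 0.32,"dy": 0.298,"dz": 0.062,"wz": 52},
  {"dx": 0.35,"dy": 0.326,"dz": 0.068,"wz": 56},
  {"dx": 0.372,"dy": 0.346,"dz": 0.071,"wz": 57.5},
  {"dx": 0.381,"dy": 0.354,"dz": 0.072,"wz": 58.2},
  {"dx": 0.384,"dy": 0.357,"dz": 0.072,"wz": 58.26},
  {"dx": 0.384,"dy": 0.357,"dz": 0.072,"wz": 58.26},
  {"dx": 0.384,"dy": 0.357,"dz": 0.072,"wz": 58.26},
], gripper=1.0)

```text
schema error: expected keys dx, dy, dz, wx, wy, wz
```

```bash
cat > st.py <<'E'
from h import *
np.set_printoptions(suppress=True,precision=4)
s=r.sense();R=s["ee_rot"]
a=np.radians(5.1);x=np.array([np.sin(a),-np.cos(a),0]);Rt=np.c_[x,np.cross([0,0,-1],x),[0,0,-1]]
print(s["time_s"],s["tcp_pos"],"rot err",np.degrees(cv2.Rodrigues(R.T@Rt)[0].ravel()),s["wrist_force"],s["moment"],s["gripper_width"])
E
python3 - <<'E'
from st import *
print(R.T@(np.array([.463,.067,.0413])-s["tcp_pos"]))
T=cams.capture("top")[:,:,::-1];cv2.imwrite("pics/t1z.png",cv2.resize(T[150:290,200:380],None,fx=4,fy=4,interpolation=cv2.INTER_CUBIC))
E
```

```text
0.1 [0.2799 0.5582 0.2216] rot err [ 0.1003 -0.0617 58.261 ] [-0.7242  0.3706 -0.8148] [-0.0376  0.0167 -0.0012] 0.9982782000187469
[0.3839 0.3566 0.181 ]
```

View pics/t1z.png

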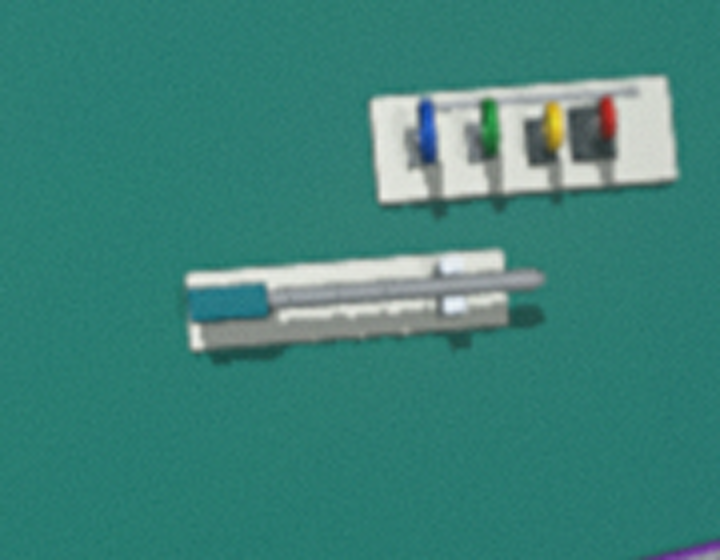

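The drive call was refused because every row needs all six keys, so nothing moved: the picture still shows the rod on its rest. I'll send the move again in full.

Request:
drive_tool([
  {"dx": 0.01,"dy": 0.01,"dz": 0,"wx": 0,"wy": 0,"wz": 2},
  {"dx": 0.04,"dy": 0.037,"dz": 0.005,"wx": 0,"wy": 0,"wz": 6},
  {"dx": 0.075,"dy": 0.07,"dz": 0.012,"wx": 0,"wy": 0,"wz": 12},
  {"dx": 0.11,"dy": 0.103,"dz": 0.02,"wx": 0,"wy": 0,"wz": 18},
  {"dx": 0.145,"dy": 0.136,"dz": 0.028,"wx": 0,"wy": 0,"wz": 24},
  {"dx": 0.18,"dy": 0.169,"dz": 0.036,"wx": 0,"wy": 0,"wz": 30},
  {"dx": 0.215,"dy": 0.202,"dz": 0.044,"wx": 0,"wy": 0,"wz": 36},
  {"dx": 0.25,"dy": 0.234,"dz": 0.05,"wx": 0,"wy": 0,"wz": 42},
  {"dx": 0.285,"dy": 0.266,"dz": 0.056,"wx": 0,"wy": 0,"wz": 47},
  {"dx": 0.32,"dy": 0.298,"dz": 0.062,"wx": 0,"wy": 0,"wz": 52},
  {"dx": 0.35,"dy": 0.326,"dz": 0.068,"wx": 0,"wy": 0,"wz": 56},
  {"dx": 0.372,"dy": 0.346,"dz": 0.071,"wx": 0,"wy": 0,"wz": 57.5},
  {"dx": 0.381,"dy": 0.354,"dz": 0.072,"wx": 0,"wy": 0,"wz": 58.2},
  {"dx": 0.384,"dy": 0.357,"dz": 0.072,"wx": 0,"wy": 0,"wz": 58.26},
  {"dx": 0.384,"dy": 0.357,"dz": 0.072,"wx": 0,"wy": 0,"wz": 58.26},
  {"dx": 0.384,"dy": 0.357,"dz": 0.072,"wx": 0,"wy": 0,"wz": 58.26},
], gripper=1.0)

```text
time_s: 1.75
tcp_pos: [0.4632, 0.0683, 0.1508]
ee_rot: [[0.09, -0.996, 0.0], [-0.996, -0.09, 0.0], [-0.0, -0.001, -1.0]]
wrist_force: [0.7, -0.0, -0.0]
gripper_width: 1.004
```

Run:
```python
from st import *
print(R.T@(np.array([.463,.067,.0413])-s["tcp_pos"]))
T=cams.capture("scene")[:,:,::-1];cv2.imwrite("pics/s1z.png",cv2.resize(T[130:280,200:320],None,fx=4,fy=4,interpolation=cv2.INTER_CUBIC))
```

```text
1.75 [0.4632 0.0683 0.1508] rot err [-0.0295  0.0178  0.0797] [ 0.7215 -0.0299 -0.0137] [ 0.067  -0.0352  0.0139] 1.0044190993781905
[0.0013 0.0004 0.1095]
```

View pics/s1z.png

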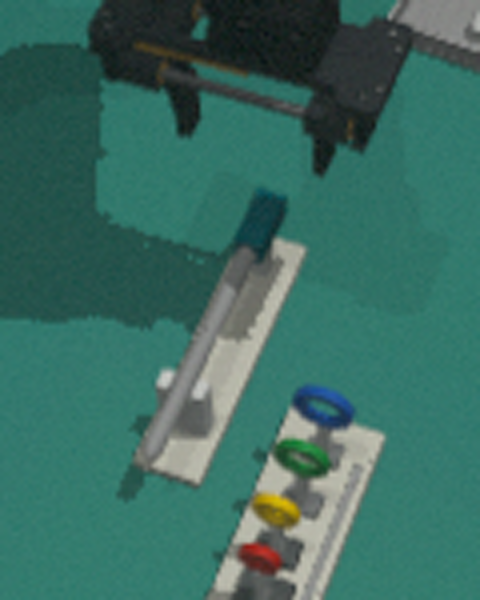

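Request:
drive_tool([
  {"dx": 0.001,"dy": 0.0004,"dz": 0.01,"wx": 0,"wy": 0,"wz": 0.08},
  {"dx": 0.001,"dy": 0.0004,"dz": 0.03,"wx": 0,"wy": 0,"wz": 0.08},
  {"dx": 0.001,"dy": 0.0004,"dz": 0.05,"wx": 0,"wy": 0,"wz": 0.08},
  {"dx": 0.001,"dy": 0.0004,"dz": 0.07,"wx": 0,"wy": 0,"wz": 0.08},
  {"dx": 0.001,"dy": 0.0004,"dz": 0.09,"wx": 0,"wy": 0,"wz": 0.08},
  {"dx": 0.001,"dy": 0.0004,"dz": 0.103,"wx": 0,"wy": 0,"wz": 0.08},
  {"dx": 0.001,"dy": 0.0004,"dz": 0.1095,"wx": 0,"wy": 0,"wz": 0.08},
  {"dx": 0.001,"dy": 0.0004,"dz": 0.1095,"wx": 0,"wy": 0,"wz": 0.08},
  {"dx": 0.001,"dy": 0.0004,"dz": 0.1095,"wx": 0,"wy": 0,"wz": 0.08},
], gripper=1.0)

```text
time_s: 2.7
tcp_pos: [0.4633, 0.0668, 0.0413]
ee_rot: [[0.088, -0.996, 0.001], [-0.996, -0.088, 0.0], [-0.0, -0.001, -1.0]]
wrist_force: [-0.2, 0.9, 0.0]
gripper_width: 1.001
```

Request:
drive_tool([
  {"dx": 0,"dy": 0,"dz": 0,"wx": 0,"wy": 0,"wz": 0},
  {"dx": 0,"dy": 0,"dz": 0,"wx": 0,"wy": 0,"wz": 0},
  {"dx": 0,"dy": 0,"dz": 0,"wx": 0,"wy": 0,"wz": 0},
  {"dx": 0,"dy": 0,"dz": 0,"wx": 0,"wy": 0,"wz": 0},
  {"dx": 0,"dy": 0,"dz": 0,"wx": 0,"wy": 0,"wz": 0},
  {"dx": 0,"dy": 0,"dz": 0,"wx": 0,"wy": 0,"wz": 0},
  {"dx": 0,"dy": 0,"dz": 0,"wx": 0,"wy": 0,"wz": 0},
  {"dx": 0,"dy": 0,"dz": 0,"wx": 0,"wy": 0,"wz": 0},
], gripper=0.35)

```text
time_s: 3.5
tcp_pos: [0.463, 0.0664, 0.041]
ee_rot: [[0.088, -0.996, -0.0], [-0.996, -0.088, -0.0], [0.0, 0.0, -1.0]]
wrist_force: [-0.4, 0.3, 1.3]
gripper_width: 0.386
```

Request:
drive_tool([
  {"dx": 0,"dy": 0,"dz": 0,"wx": 0,"wy": 0,"wz": 0},
  {"dx": 0,"dy": 0,"dz": 0,"wx": 0,"wy": 0,"wz": 0},
  {"dx": 0,"dy": 0,"dz": 0,"wx": 0,"wy": 0,"wz": 0},
  {"dx": 0,"dy": 0,"dz": 0,"wx": 0,"wy": 0,"wz": 0},
  {"dx": 0,"dy": 0,"dz": 0,"wx": 0,"wy": 0,"wz": 0},
  {"dx": 0,"dy": 0,"dz": 0,"wx": 0,"wy": 0,"wz": 0},
], gripper=0.0)

```text
time_s: 4.1
tcp_pos: [0.4631, 0.0664, 0.041]
ee_rot: [[0.088, -0.996, 0.0], [-0.996, -0.088, -0.0], [0.0, -0.0, -1.0]]
wrist_force: [0.5, 0.3, -0.8]
gripper_width: 0.248
```

Run:
```python
from st import *
```

```text
4.1 [0.4631 0.0664 0.041 ] rot err [-0.0022 -0.0004 -0.066 ] [ 0.4836  0.2928 -0.8263] [ 0.0802 -0.1374  0.0524] 0.24806349605776923
```

Request:
drive_tool([
  {"dx": 0,"dy": 0,"dz": -0.003,"wx": 0,"wy": 0,"wz": 0},
  {"dx": 0,"dy": 0,"dz": -0.01,"wx": 0,"wy": 0,"wz": 0},
  {"dx": 0,"dy": 0,"dz": -0.02,"wx": 0,"wy": 0,"wz": 0},
  {"dx": 0,"dy": 0,"dz": -0.03,"wx": 0,"wy": 0,"wz": 0},
  {"dx": 0,"dy": 0,"dz": -0.037,"wx": 0,"wy": 0,"wz": 0},
  {"dx": 0,"dy": 0,"dz": -0.04,"wx": 0,"wy": 0,"wz": 0},
  {"dx": 0,"dy": 0,"dz": -0.04,"wx": 0,"wy": 0,"wz": 0},
], gripper=0.0)

```text
time_s: 4.8
tcp_pos: [0.4633, 0.0666, 0.0817]
ee_rot: [[0.088, -0.996, 0.001], [-0.996, -0.088, 0.001], [-0.001, -0.001, -1.0]]
wrist_force: [-0.3, 0.0, -1.8]
gripper_width: 0.251
```

Run:
```python
from st import *
for n in("scene","top"):
    T=cams.capture(n)[:,:,::-1];cv2.imwrite(f"pics/{n}2.png",T)
    print(n,proj(n,s["tcp_pos"]+[0,0,.0187]))
a=cv2.imread("pics/scene2.png")[150:290,200:320];b=cv2.imread("pics/top2.png")[160:250,230:380]
a=cv2.resize(a,None,fx=3.3,fy=3.3,interpolation=2);b=cv2.resize(b,None,fx=5,fy=5,interpolation=2)
cv2.imwrite("pics/s2z.png",a);cv2.imwrite("pics/t2z.png",b)
```

```text
4.8 [0.4633 0.0666 0.0817] rot err [-0.0771  0.0353 -0.0714] [-0.3078  0.017  -1.7955] [ 0.2297 -0.0363  0.0147] 0.25099229652134747
scene [264.1196 177.5283]
top [256.5288 224.4668]
```

View pics/s2z.png

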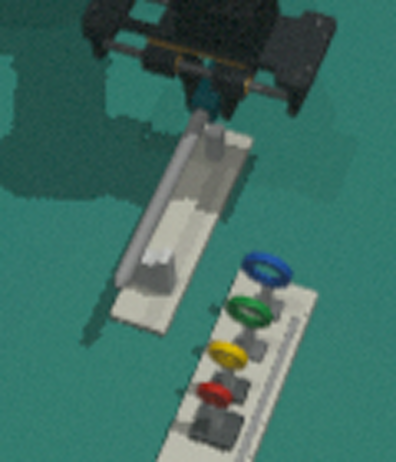

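View pics/t2z.png

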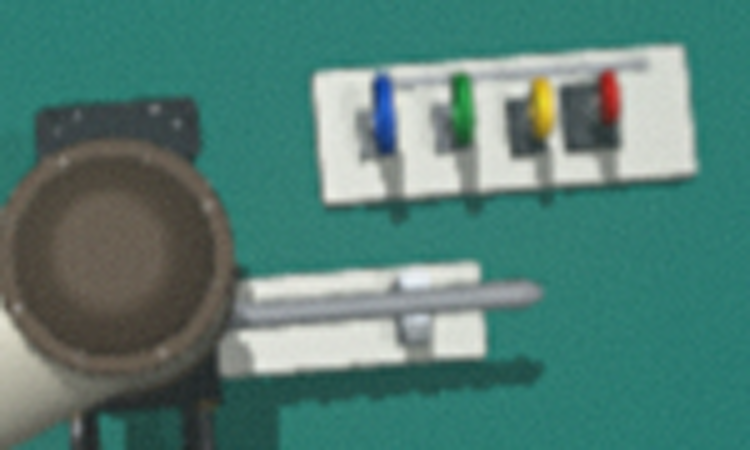

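Run:
```python
from st import *
for a,b in (((237,234.8),(338.2,218.4)),((237,234.8),(337.8,218.2))): print(tri(a,b))
print("expected",s["tcp_pos"]+[0,0,.0187]+.2*np.r_[R[:,0]])
a=np.radians(5.2);xg=np.array([np.sin(a),-np.cos(a),0]);O=np.array([.5714,-.0568,.075])
for t in(-.240,-.230): 
    hub=O+xg*t; print(t,hub,R.T@(hub-[0,0,.0187]-s["tcp_pos"]))
```

```text
4.9 [0.4628 0.0663 0.0809] rot err [ 0.0214  0.0011 -0.0812] [ 0.5631 -0.0202 -1.3467] [ 0.2245 -0.0106  0.0026] 0.251493654520687
(array([ 0.4819, -0.1302,  0.1065]), [np.float64(0.0031295754696260645), np.float64(0.0031295754696260853)])
(array([ 0.482 , -0.1296,  0.1057]), [np.float64(0.0026511870887137175), np.float64(0.002651187088713606)])
expected [ 0.4803 -0.1329  0.0996]
-0.24 [0.5496 0.1822 0.075 ] [-0.1078 -0.0967  0.0246]
-0.23 [0.5506 0.1723 0.075 ] [-0.0978 -0.0967  0.0246]
```

Request:
drive_tool([
  {"dx": -0.01,"dy": 0,"dz": 0,"wx": 0,"wy": 0,"wz": 0},
  {"dx": -0.035,"dy": 0,"dz": 0,"wx": 0,"wy": 0,"wz": 0},
  {"dx": -0.065,"dy": -0.01,"dz": 0,"wx": 0,"wy": 0,"wz": 0},
  {"dx": -0.09,"dy": -0.035,"dz": 0,"wx": 0,"wy": 0,"wz": -0.02},
  {"dx": -0.104,"dy": -0.065,"dz": 0.005,"wx": 0,"wy": 0,"wz": -0.04},
  {"dx": -0.108,"dy": -0.088,"dz": 0.015,"wx": 0,"wy": 0,"wz": -0.08},
  {"dx": -0.108,"dy": -0.095,"dz": 0.022,"wx": 0,"wy": 0,"wz": -0.15},
  {"dx": -0.108,"dy": -0.0967,"dz": 0.0246,"wx": 0,"wy": 0,"wz": -0.2},
  {"dx": -0.108,"dy": -0.0967,"dz": 0.0246,"wx": 0,"wy": 0,"wz": -0.2},
  {"dx": -0.108,"dy": -0.0967,"dz": 0.0246,"wx": 0,"wy": 0,"wz": -0.2},
], gripper=0.0)

```text
time_s: 5.9
tcp_pos: [0.549, 0.182, 0.0565]
ee_rot: [[0.091, -0.996, -0.001], [-0.996, -0.091, -0.0], [0.0, 0.001, -1.0]]
wrist_force: [-0.1, 0.2, -2.2]
gripper_width: 0.25
```

Run:
```python
from st import *
for n in("scene","top"):
    T=cams.capture(n)[:,:,::-1];cv2.imwrite(f"pics/{n}3.png",T)
    for t in (0,.03,.1,.2): print(n,t,proj(n,s["tcp_pos"]+[0,0,.0187]+R[:,0]*t))
a=cv2.imread("pics/scene3.png")[150:290,230:350];b=cv2.imread("pics/top3.png")[150:240,230:380]
a=cv2.resize(a,None,fx=4,fy=4,interpolation=2);b=cv2.resize(b,None,fx=5,fy=5,interpolation=2)
cv2.imwrite("pics/s3z.png",a);cv2.imwrite("pics/t3z.png",b)
```

```text
5.9 [0.549  0.182  0.0565] rot err [ 0.0445 -0.0177  0.1165] [-0.1123  0.2181 -2.1539] [ 0.2184 -0.0478 -0.0032] 0.24969128047972977
scene 0 [308.4755 164.2321]
scene 0.03 [305.2585 171.8801]
scene 0.1 [297.4182 190.5187]
scene 0.2 [285.3326 219.2474]
top 0 [211.0043 190.5501]
top 0.03 [222.9588 189.5762]
top 0.1 [250.8663 187.3178]
top 0.2 [290.6463 184.1344]
```

View pics/s3z.png

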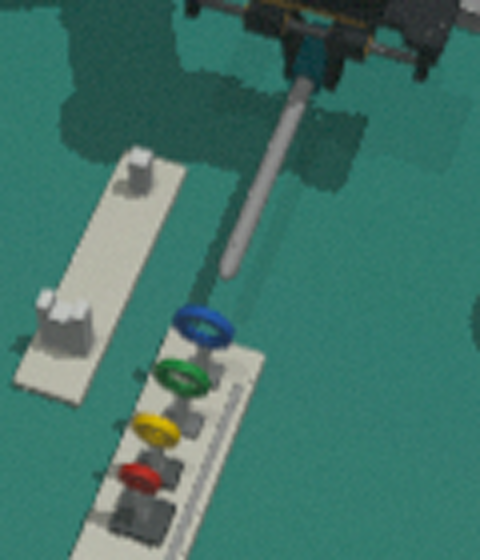

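View pics/t3z.png

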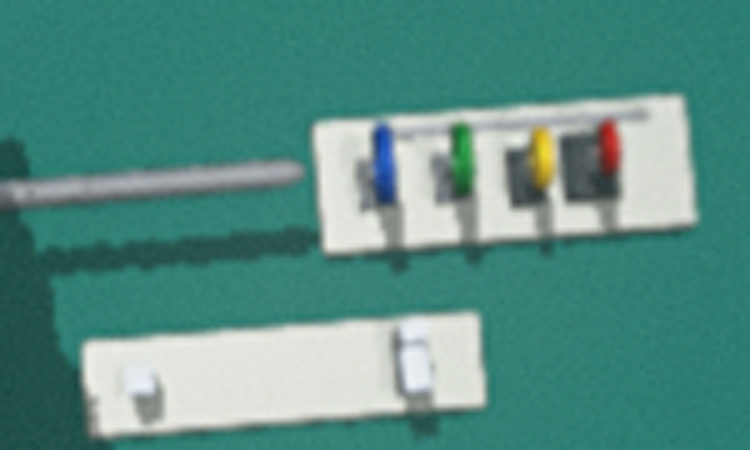

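```bash
cat > shaft.py <<'E'
from h import *
def shaft(n,im,P0,ax,t0,t1,w=9):
    # subpixel shaft centre across image normal at stations between P0+ax*t0..t1 (world points), low saturation weighting
    sat=cv2.cvtColor(im,cv2.COLOR_BGR2HSV)[...,1].astype(np.float32)
    out=[]
    for t in np.linspace(t0,t1,15):
        p=proj(n,P0+ax*t);q=proj(n,P0+ax*(t+.01));d=(q-p)/np.linalg.norm(q-p);nn=np.array([-d[1],d[0]])
        k=np.arange(-w,w+.01,.1);xy=(p+k[:,None]*nn).astype(np.float32)
        s=cv2.remap(sat,xy[:,0].copy(),xy[:,1].copy(),cv2.INTER_LINEAR).ravel()
        bg=np.median(np.r_[s[:25],s[-25:]]);wgt=np.clip(bg-s-30,0,None)
        out.append((t,(wgt*k).sum()/max(wgt.sum(),1e-6),wgt.max(), p+nn*(wgt*k).sum()/max(wgt.sum(),1e-6)))
    return out
E
python3 - <<'E'
from st import *; from shaft import shaft
P0=np.array([.549,.182,.0752]);ax=R[:,0]
res={}
for n in("scene","top"):
    o=shaft(n,cv2.imread(f"pics/{n}3.png"),P0,ax,.075,.19)
    res[n]=o
    for t,k,wm,p in o[::2]: print(n,round(t,3),round(k,2),round(wm),p)
E
```

```text
6.0 [0.5494 0.1823 0.0571] rot err [-0.0222  0.0155  0.1256] [ 0.2375  0.5872 -0.1985] [ 0.2581 -0.0503 -0.0154] 0.24901690181602743
scene 0.075 0.1 107 [300.1796 183.7147]
scene 0.091 -0.04 106 [298.4416 188.2157]
scene 0.108 0.13 110 [296.3886 192.6608]
scene 0.124 0.23 112 [294.3678 197.1976]
scene 0.141 0.13 115 [292.5134 201.8843]
scene 0.157 0.04 113 [290.6119 206.6329]
scene 0.174 0.01 110 [288.6328 211.4323]
scene 0.19 -0.04 113 [286.6318 216.3078]
top 0.075 -0.29 120 [240.8857 187.8364]
top 0.091 -0.34 112 [247.4312 187.2616]
top 0.108 -0.31 114 [253.9804 186.7561]
top 0.124 -0.32 113 [260.5243 186.2209]
top 0.141 -0.39 116 [267.0594 185.6236]
top 0.157 -0.31 112 [273.6024 185.1846]
top 0.174 -0.52 110 [280.1164 184.4534]
top 0.19 -0.41 107 [286.6495 184.0447]
```

Run:
```python
from h import *
np.set_printoptions(suppress=True,precision=2)
H.update(blue=(100,128,120,50),green=(52,79,100,40),yellow=(17,36,100,60),red=(170,10,100,50))
def ell(im,c,b):
    x0,y0,x1,y1=b;sub=cv2.resize(im[y0:y1,x0:x1],None,fx=8,fy=8,interpolation=cv2.INTER_CUBIC)
    m=mask(sub,c);k,l,st,ce=cv2.connectedComponentsWithStats(m);i=1+np.argmax(st[1:,4])
    pts=np.argwhere(l==i)[:,::-1].astype(np.float32);h=cv2.convexHull(pts);M_=cv2.moments(h)
    bb=cv2.minAreaRect(h)
    f=lambda p:(np.array(p)+.5)/8-.5+[x0,y0]
    return f((M_["m10"]/M_["m00"],M_["m01"]/M_["m00"])),f(bb[0]),np.array(bb[1])/8
res={}
for c in("blue","green","yellow","red"):
    for meth in (0,1):
        A=np.mean([ell(cv2.imread(f"pics/scene{i}.png"),c,(240,215,300,290))[meth] for i in(0,2,3)],0)
        B=np.mean([ell(cv2.imread(f"pics/top{i}.png"),c,(297,165,370,205))[meth] for i in(0,2,3)],0)
        x,e=tri(A,B);res[c,meth]=x
        print(c,meth,A,B,x*1000,plane("top",B,.075)[:2]*1000,plane("scene",A,.075)[:2]*1000)
a=np.radians(5.2);xg=np.array([np.sin(a),-np.cos(a),0]);yg=np.array([np.cos(a),np.sin(a),0])
for meth in(0,1):
    for c in("blue","green","yellow","red"):
        d=(res[c,meth]-res["blue",meth])*1000;print(c,meth,"along",d@xg,"side",d@yg,"z",d[2])
```

```text
blue 0 [280.57 230.96] [306.3  182.55] [571.44 -56.25  77.4 ] [571.7  -56.53] [570.98 -54.91]
blue 1 [280.61 230.94] [306.3  182.44] [571.63 -56.28  77.69] [571.99 -56.54] [571.04 -54.81]
green 0 [275.36 243.9 ] [321.98 181.44] [575.14 -95.84  75.85] [575.   -96.12] [575.21 -95.23]
green 1 [275.22 243.68] [322.02 181.48] [574.83 -95.87  76.83] [574.9  -96.23] [574.61 -94.83]
yellow 0 [268.74 256.96] [337.87 181.12] [ 576.31 -136.24   75.72] [ 576.33 -136.41] [ 576.23 -135.86]
yellow 1 [268.6  257.08] [337.85 181.2 ] [ 576.09 -136.35   75.06] [ 576.1  -136.35] [ 576.07 -136.33]
red 0 [264.79 268.89] [351.34 179.  ] [ 582.07 -170.32   76.85] [ 582.19 -170.78] [ 581.83 -169.43]
red 1 [264.84 268.77] [351.44 179.03] [ 582.04 -170.35   77.5 ] [ 582.11 -171.04] [ 581.8  -169.09]
blue 0 along 0.0 side 0.0 z 0.0
green 0 along 39.75378531524045 side 0.09804992507826805 z -1.550150458318647
yellow 0 along 80.0982913827196 side -2.403874449223448 z -1.6807701036902767
red 0 along 114.55934818779872 side 0.24601152079405506 z -0.5441801873173058
blue 1 along 0.0 side 0.0 z 0.0
green 1 along 39.72291748674879 side -0.3999433124593395 z -0.8619149316643898
yellow 1 along 80.1462128786783 side -2.8177601340396907 z -2.6309515233400997
red 1 along 114.553270740742 side 0.027223047889601452 z -0.1913920623640708
```

Request:
drive_tool([
  {"dx": 0,"dy": 0.0015,"dz": 0.001,"wx": 0,"wy": 0,"wz": 0.05},
  {"dx": 0.002,"dy": 0.0027,"dz": 0.0016,"wx": 0,"wy": 0,"wz": 0.1},
  {"dx": 0.007,"dy": 0.0027,"dz": 0.0016,"wx": 0,"wy": 0,"wz": 0.1},
  {"dx": 0.013,"dy": 0.0027,"dz": 0.0016,"wx": 0,"wy": 0,"wz": 0.1},
  {"dx": 0.02,"dy": 0.0027,"dz": 0.0016,"wx": 0,"wy": 0,"wz": 0.1},
  {"dx": 0.026,"dy": 0.0027,"dz": 0.0016,"wx": 0,"wy": 0,"wz": 0.1},
  {"dx": 0.029,"dy": 0.0027,"dz": 0.0016,"wx": 0,"wy": 0,"wz": 0.1},
  {"dx": 0.03,"dy": 0.0027,"dz": 0.0016,"wx": 0,"wy": 0,"wz": 0.1},
  {"dx": 0.03,"dy": 0.0027,"dz": 0.0016,"wx": 0,"wy": 0,"wz": 0.1},
], gripper=0.0)

```text
time_s: 6.9
tcp_pos: [0.55, 0.1521, 0.0548]
ee_rot: [[0.089, -0.996, -0.0], [-0.996, -0.089, -0.0], [0.0, 0.0, -1.0]]
wrist_force: [-0.3, 0.5, -2.1]
gripper_width: 0.25
```

```bash
cat > g.py <<'E'
from st import *
a=np.radians(5.2);xg=np.array([np.sin(a),-np.cos(a),0]);yg=np.array([np.cos(a),np.sin(a),0]);O=np.array([.5708,-.0565,.075])
def rep():
    s=r.sense();G=np.c_[xg,yg,[0,0,1]].T
    hub=s["tcp_pos"]-s["ee_rot"][:,2]*.0187;tip=hub+.2*s["ee_rot"][:,0]
    print("t",s["time_s"],"hub",G@(hub-O)*1000,"tip",G@(tip-O)*1000,"F",G@s["wrist_force"],"M",G@s["moment"])
def shot(k):
    for n,b,f in(("scene",(230,150,350,290),4),("top",(230,150,380,240),5)):
        T=cams.capture(n)[:,:,::-1].copy();cv2.imwrite(f"pics/{n}{k}.png",T)
        cv2.imwrite(f"pics/{n[0]}{k}z.png",cv2.resize(T[b[1]:b[3],b[0]:b[2]],None,fx=f,fy=f,interpolation=2))
E
python3 -c "
from g import *
rep();shot(4);rep()"
```

```text
6.9 [0.55   0.1521 0.0548] rot err [ 0.0009 -0.0001  0.0098] [-0.3359  0.5217 -2.0676] [ 0.1541 -0.028  -0.017 ] 0.2504748598100728
t 6.9 hub [-209.6668   -1.7931   -1.4687] tip [-9.6671 -2.108  -1.4683] F [-0.55   -0.2872 -2.0676] M [ 0.0418  0.1509 -0.017 ]
t 7.0 hub [-209.9976   -1.7726   -1.4482] tip [-9.9978 -1.9995 -1.4576] F [ 0.4878  0.2336 -1.766 ] M [0.0989 0.2482 0.0235]
```

View pics/s4z.png

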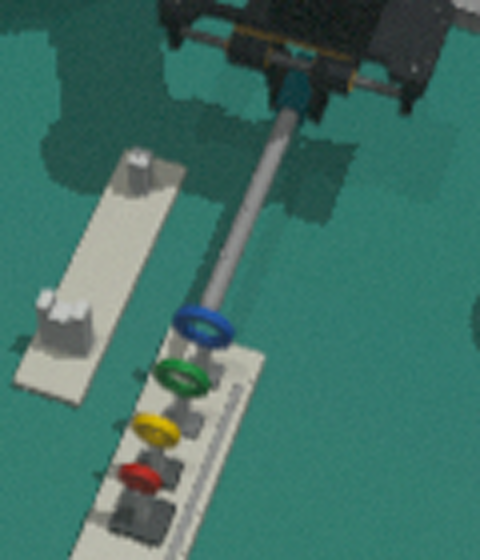

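View pics/t4z.png

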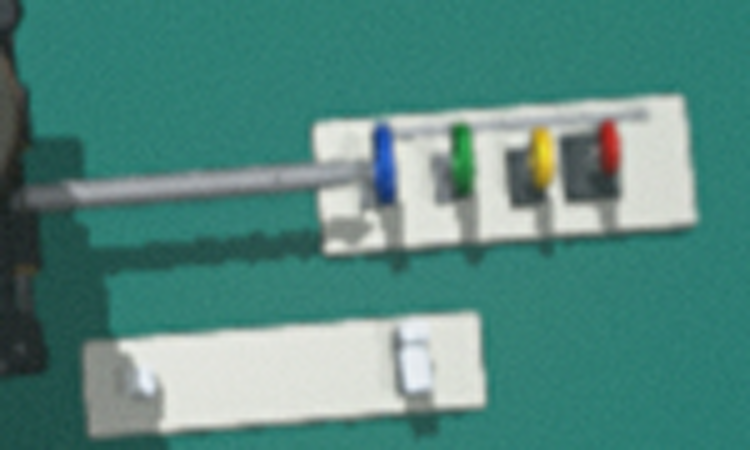

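The tip now sits at the blue ring's mouth: scene zoom (207,312), and top zoom x≈365 against the ring at 385. It is about 2–3 mm off the blue ring's centre, which is intended. Next is the move through blue and green, stopping short of yellow.

Request:
drive_tool([
  {"dx": 0.003,"dy": 0.0003,"dz": 0,"wx": 0,"wy": 0,"wz": -0.05},
  {"dx": 0.009,"dy": 0.0005,"dz": 0,"wx": 0,"wy": 0,"wz": -0.1},
  {"dx": 0.016,"dy": 0.0005,"dz": 0,"wx": 0,"wy": 0,"wz": -0.1},
  {"dx": 0.023,"dy": 0.0005,"dz": 0,"wx": 0,"wy": 0,"wz": -0.1},
  {"dx": 0.03,"dy": 0.0005,"dz": 0,"wx": 0,"wy": 0,"wz": -0.1},
  {"dx": 0.037,"dy": 0.0005,"dz": 0,"wx": 0,"wy": 0,"wz": -0.1},
  {"dx": 0.044,"dy": 0.0005,"dz": 0,"wx": 0,"wy": 0,"wz": -0.1},
  {"dx": 0.051,"dy": 0.0005,"dz": 0,"wx": 0,"wy": 0,"wz": -0.1},
  {"dx": 0.058,"dy": 0.0005,"dz": 0,"wx": 0,"wy": 0,"wz": -0.1},
  {"dx": 0.065,"dy": 0.0005,"dz": 0,"wx": 0,"wy": 0,"wz": -0.1},
  {"dx": 0.072,"dy": 0.0005,"dz": 0,"wx": 0,"wy": 0,"wz": -0.1},
  {"dx": 0.077,"dy": 0.0005,"dz": 0,"wx": 0,"wy": 0,"wz": -0.1},
  {"dx": 0.08,"dy": 0.0005,"dz": 0,"wx": 0,"wy": 0,"wz": -0.1},
  {"dx": 0.08,"dy": 0.0005,"dz": 0,"wx": 0,"wy": 0,"wz": -0.1},
  {"dx": 0.08,"dy": 0.0005,"dz": 0,"wx": 0,"wy": 0,"wz": -0.1},
], gripper=0.0)

```text
time_s: 8.5
tcp_pos: [0.5567, 0.0727, 0.0549]
ee_rot: [[0.091, -0.996, 0.0], [-0.996, -0.091, 0.0], [-0.0, -0.0, -1.0]]
wrist_force: [-0.7, -0.6, -1.0]
gripper_width: 0.252
```

```bash
python3 -c "
from g import *
rep();shot(5);rep()"
```

```text
8.5 [0.5567 0.0727 0.0549] rot err [-0.0053  0.0018  0.1303] [-0.7414 -0.5671 -0.9993] [ 0.1904 -0.006   0.0627] 0.2517921787533141
t 8.5 hub [-129.918    -2.37     -1.4439] tip [70.0819 -2.2642 -1.4502] F [ 0.4975 -0.7897 -0.9993] M [0.0232 0.1891 0.0627]
t 8.6 hub [-130.1058   -2.3521   -1.4097] tip [69.8941 -2.1812 -1.4198] F [-0.2347  0.0236 -0.6531] M [ 0.0618  0.2308 -0.0284]
```

View pics/s5z.png

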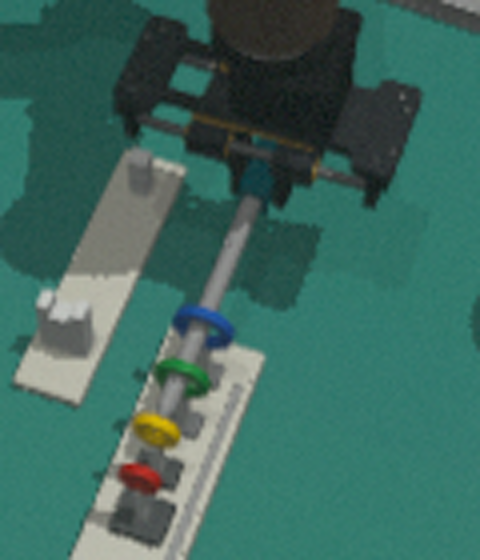

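View pics/t5z.png

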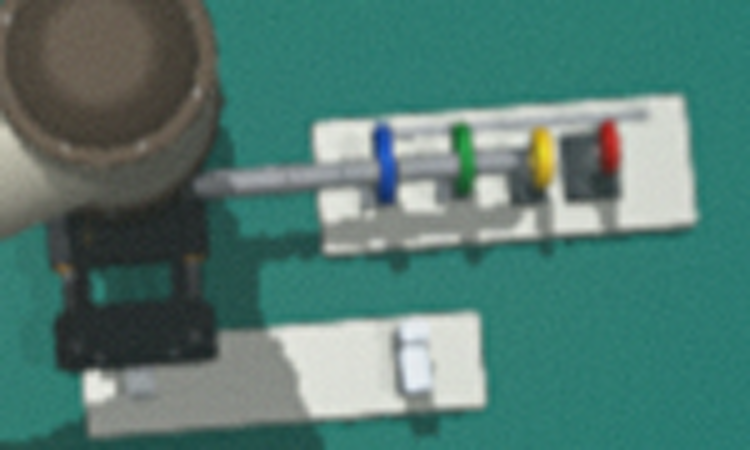

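Top zoom: the shaft passes through blue and green and lines up with yellow (542,157). Scene zoom: it passes through blue (203,328) and green (183,377) and reaches yellow at (160,415). From here I advance slowly, feeling for contact.

Request:
drive_tool([
  {"dx": 0.002,"dy": 0,"dz": 0,"wx": 0,"wy": 0,"wz": 0},
  {"dx": 0.004,"dy": 0,"dz": 0,"wx": 0,"wy": 0,"wz": 0},
  {"dx": 0.006,"dy": 0,"dz": 0,"wx": 0,"wy": 0,"wz": 0},
  {"dx": 0.008,"dy": 0,"dz": 0,"wx": 0,"wy": 0,"wz": 0},
  {"dx": 0.009,"dy": 0,"dz": 0,"wx": 0,"wy": 0,"wz": 0},
  {"dx": 0.01,"dy": 0,"dz": 0,"wx": 0,"wy": 0,"wz": 0},
], gripper=0.0)

```text
time_s: 9.2
tcp_pos: [0.5575, 0.0625, 0.0549]
ee_rot: [[0.091, -0.996, 0.0], [-0.996, -0.091, -0.0], [0.0, -0.0, -1.0]]
wrist_force: [0.2, 0.2, -0.6]
gripper_width: 0.249
```

```bash
python3 -c "
from g import *
rep()"
```

```text
9.2 [0.5575 0.0625 0.0549] rot err [-0.0002 -0.0003  0.1224] [ 0.2149  0.198  -0.5698] [ 0.1951 -0.0045  0.0298] 0.24857395437952934
t 9.2 hub [-119.7233   -2.4263   -1.4366] tip [80.2766 -2.3483 -1.4354] F [-0.1777  0.232  -0.5698] M [0.0221 0.1939 0.0298]
```

Request:
drive_tool([
  {"dx": 0.001,"dy": 0,"dz": 0,"wx": 0,"wy": 0,"wz": 0},
  {"dx": 0.002,"dy": 0,"dz": 0,"wx": 0,"wy": 0,"wz": 0},
  {"dx": 0.003,"dy": 0,"dz": 0,"wx": 0,"wy": 0,"wz": 0},
  {"dx": 0.003,"dy": 0,"dz": 0,"wx": 0,"wy": 0,"wz": 0},
], gripper=0.0)

```text
time_s: 9.6
tcp_pos: [0.5578, 0.0596, 0.0548]
ee_rot: [[0.091, -0.996, -0.0], [-0.996, -0.091, 0.0], [-0.0, 0.0, -1.0]]
wrist_force: [0.1, 0.1, -1.8]
gripper_width: 0.243
```

```bash
python3 -c "
from g import *
rep()"
```

```text
9.6 [0.5578 0.0596 0.0548] rot err [0.0031 0.0005 0.1201] [ 0.0689  0.0782 -1.8059] [ 0.1988 -0.0247  0.0386] 0.24304429861625812
t 9.6 hub [-116.7645   -2.4504   -1.4643] tip [83.2355 -2.3802 -1.4662] F [-0.0716  0.0757 -1.8059] M [0.0426 0.1958 0.0386]
```

Request:
drive_tool([
  {"dx": 0.001,"dy": 0,"dz": 0,"wx": 0,"wy": 0,"wz": 0},
  {"dx": 0.002,"dy": 0,"dz": 0,"wx": 0,"wy": 0,"wz": 0},
  {"dx": 0.002,"dy": 0,"dz": 0,"wx": 0,"wy": 0,"wz": 0},
], gripper=0.0)

```text
time_s: 9.9
tcp_pos: [0.558, 0.0576, 0.0549]
ee_rot: [[0.091, -0.996, 0.0], [-0.996, -0.091, -0.0], [0.0, -0.0, -1.0]]
wrist_force: [-0.2, -0.5, -0.7]
gripper_width: 0.247
```

```bash
python3 -c "
from g import *
rep()"
```

```text
9.9 [0.558  0.0576 0.0549] rot err [-0.0005 -0.0017  0.1243] [-0.2412 -0.5342 -0.7048] [ 0.1672 -0.0554 -0.0163] 0.24744891573988806
t 9.9 hub [-114.759    -2.4195   -1.4181] tip [85.2409 -2.3345 -1.412 ] F [ 0.5101 -0.2886 -0.7048] M [ 0.0703  0.1615 -0.0163]
```

Request:
drive_tool([
  {"dx": 0.001,"dy": 0,"dz": 0,"wx": 0,"wy": 0,"wz": 0},
  {"dx": 0.002,"dy": 0,"dz": 0,"wx": 0,"wy": 0,"wz": 0},
  {"dx": 0.003,"dy": 0,"dz": 0,"wx": 0,"wy": 0,"wz": 0},
  {"dx": 0.003,"dy": 0,"dz": 0,"wx": 0,"wy": 0,"wz": 0},
], gripper=0.0)

```text
time_s: 10.3
tcp_pos: [0.5582, 0.0546, 0.0548]
ee_rot: [[0.091, -0.996, -0.0], [-0.996, -0.091, -0.0], [0.0, 0.0, -1.0]]
wrist_force: [0.2, -0.1, -1.7]
gripper_width: 0.252
```

```bash
python3 -c "
from g import *
rep()"
```

```text
10.3 [0.5582 0.0546 0.0548] rot err [ 0.003  -0.0025  0.12  ] [ 0.2315 -0.0899 -1.7153] [ 0.2068 -0.0363  0.0151] 0.25151259798326625
t 10.3 hub [-111.7348   -2.4337   -1.453 ] tip [88.2652 -2.3639 -1.4443] F [ 0.1105  0.2224 -1.7153] M [0.0549 0.2027 0.0151]
```

Request:
drive_tool([
  {"dx": 0.001,"dy": 0,"dz": 0,"wx": 0,"wy": 0,"wz": 0},
  {"dx": 0.002,"dy": 0,"dz": 0,"wx": 0,"wy": 0,"wz": 0},
  {"dx": 0.003,"dy": 0,"dz": 0,"wx": 0,"wy": 0,"wz": 0},
  {"dx": 0.003,"dy": 0,"dz": 0,"wx": 0,"wy": 0,"wz": 0},
], gripper=0.0)

```text
time_s: 10.7
tcp_pos: [0.5585, 0.0516, 0.0548]
ee_rot: [[0.091, -0.996, -0.0], [-0.996, -0.091, -0.0], [0.0, 0.0, -1.0]]
wrist_force: [0.2, 0.6, -1.7]
gripper_width: 0.249
```

```bash
python3 -c "
from g import *
rep();shot(6)"
```

```text
10.7 [0.5585 0.0516 0.0548] rot err [ 0.0033 -0.0025  0.1265] [ 0.1608  0.6088 -1.7436] [ 0.1738 -0.011  -0.0123] 0.2487913491517693
t 10.7 hub [-108.7431   -2.4525   -1.4506] tip [91.2569 -2.3599 -1.4418] F [-0.5918  0.2153 -1.7436] M [ 0.0267  0.1721 -0.0123]
```

View pics/t6z.png

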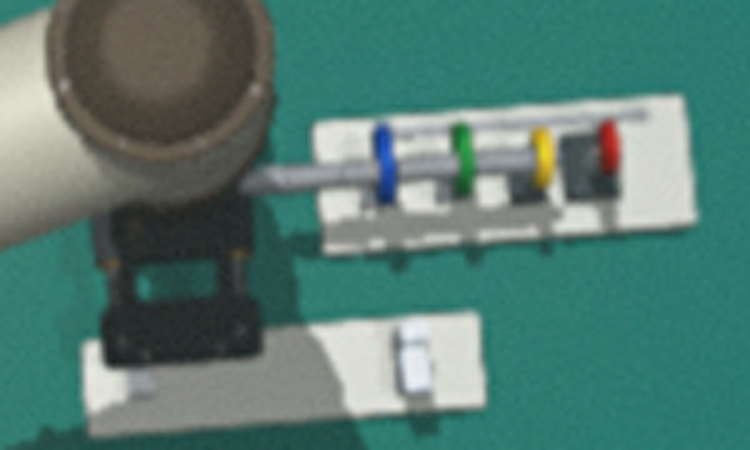

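View pics/s6z.png

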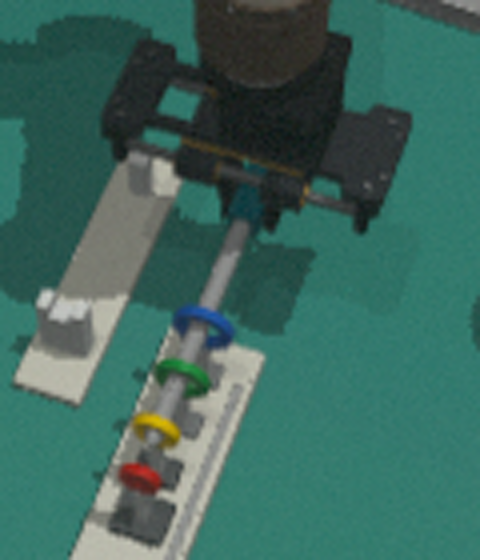

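Both views show the tip through the yellow ring (top zoom x≈558, scene zoom (150,445)), and the forces show no contact. Red should be about 19 mm ahead, so I'll approach to about 5 mm short of it.

Request:
drive_tool([
  {"dx": 0.001,"dy": 0,"dz": 0,"wx": 0,"wy": 0,"wz": 0},
  {"dx": 0.002,"dy": 0,"dz": 0,"wx": 0,"wy": 0,"wz": 0},
  {"dx": 0.004,"dy": 0,"dz": 0,"wx": 0,"wy": 0,"wz": 0},
  {"dx": 0.006,"dy": 0,"dz": 0,"wx": 0,"wy": 0,"wz": 0},
  {"dx": 0.007,"dy": 0,"dz": 0,"wx": 0,"wy": 0,"wz": 0},
  {"dx": 0.007,"dy": 0,"dz": 0,"wx": 0,"wy": 0,"wz": 0},
], gripper=0.0)

```text
time_s: 11.4
tcp_pos: [0.5591, 0.0445, 0.0548]
ee_rot: [[0.091, -0.996, -0.0], [-0.996, -0.091, -0.0], [0.0, 0.0, -1.0]]
wrist_force: [0.4, 0.5, -1.6]
gripper_width: 0.247
```

```bash
python3 -c "
from g import *
rep()"
```

```text
11.4 [0.5591 0.0445 0.0548] rot err [ 0.0048 -0.0016  0.1128] [ 0.43    0.5172 -1.6324] [ 0.2004 -0.0492  0.0159] 0.24688727159154286
t 11.4 hub [-101.6732   -2.4616   -1.4688] tip [98.3268 -2.417  -1.4633] F [-0.4761  0.4751 -1.6324] M [0.0672 0.1951 0.0159]
```

Request:
drive_tool([
  {"dx": 0.001,"dy": 0,"dz": 0,"wx": 0,"wy": 0,"wz": 0},
  {"dx": 0.003,"dy": 0,"dz": 0,"wx": 0,"wy": 0,"wz": 0},
  {"dx": 0.005,"dy": 0,"dz": 0,"wx": 0,"wy": 0,"wz": 0},
  {"dx": 0.006,"dy": 0,"dz": 0,"wx": 0,"wy": 0,"wz": 0},
  {"dx": 0.007,"dy": 0,"dz": 0,"wx": 0,"wy": 0,"wz": 0},
  {"dx": 0.007,"dy": 0,"dz": 0,"wx": 0,"wy": 0,"wz": 0},
], gripper=0.0)

```text
time_s: 12.0
tcp_pos: [0.5598, 0.0376, 0.0548]
ee_rot: [[0.091, -0.996, -0.0], [-0.996, -0.091, -0.0], [0.0, 0.0, -1.0]]
wrist_force: [-0.7, 0.3, -1.8]
gripper_width: 0.248
```

```bash
python3 -c "
from g import *
rep();shot(7);rep()"
```

```text
12.0 [0.5598 0.0376 0.0548] rot err [ 0.0024 -0.0016  0.115 ] [-0.7221  0.3073 -1.7735] [ 0.1495 -0.0365 -0.0067] 0.24779921020912254
t 12.0 hub [-94.7069  -2.4274  -1.4603] tip [105.2931  -2.3751  -1.4549] F [-0.3715 -0.6913 -1.7735] M [ 0.0499  0.1456 -0.0067]
t 12.1 hub [-94.8672  -2.4183  -1.4758] tip [105.1328  -2.3291  -1.479 ] F [ 0.2955  0.1008 -1.3692] M [ 0.1152  0.1883 -0.0202]
```

View pics/s7z.png

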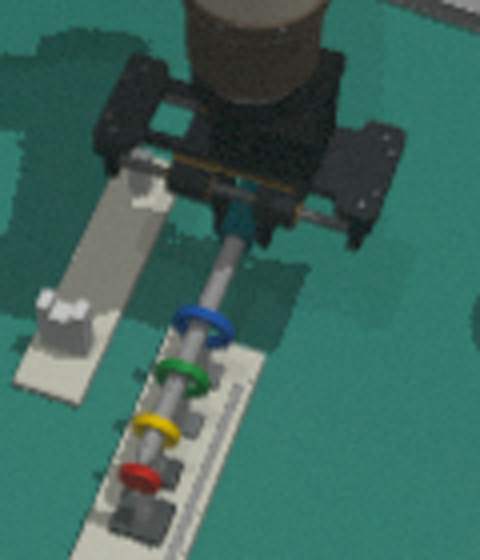

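View pics/t7z.png

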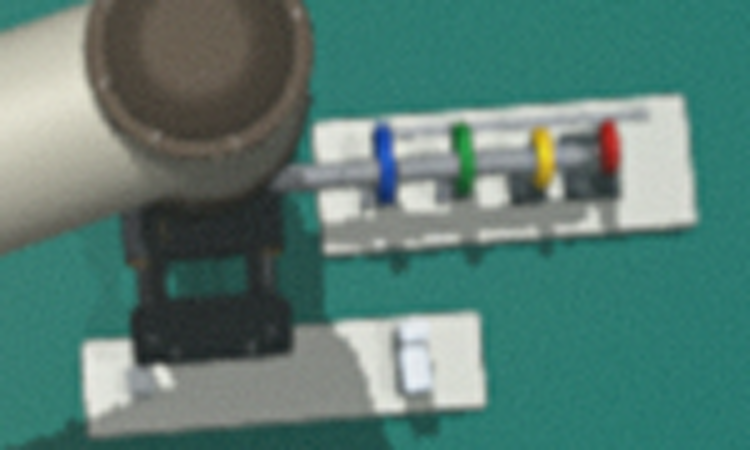

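Request:
drive_tool([
  {"dx": 0.001,"dy": 0,"dz": 0,"wx": 0,"wy": 0,"wz": 0},
  {"dx": 0.002,"dy": 0,"dz": 0,"wx": 0,"wy": 0,"wz": 0},
  {"dx": 0.003,"dy": 0,"dz": 0,"wx": 0,"wy": 0,"wz": 0},
  {"dx": 0.003,"dy": 0,"dz": 0,"wx": 0,"wy": 0,"wz": 0},
  {"dx": 0.003,"dy": 0,"dz": 0,"wx": 0,"wy": 0,"wz": 0},
], gripper=0.0)

```text
time_s: 12.6
tcp_pos: [0.5601, 0.0347, 0.0549]
ee_rot: [[0.091, -0.996, 0.0], [-0.996, -0.091, 0.0], [-0.0, -0.0, -1.0]]
wrist_force: [1.0, -0.5, -2.5]
gripper_width: 0.249
```

```bash
python3 -c "
from g import *
rep()"
```

```text
12.6 [0.5601 0.0347 0.0549] rot err [-0.002   0.0004  0.1233] [ 1.0156 -0.5169 -2.4547] [ 0.1587 -0.0279 -0.0355] 0.24936733531473407
t 12.6 hub [-91.8136  -2.4165  -1.4243] tip [108.1863  -2.3354  -1.4255] F [ 0.6068  0.9646 -2.4547] M [ 0.0421  0.1555 -0.0355]
```

Request:
drive_tool([
  {"dx": 0.0005,"dy": 0,"dz": 0,"wx": 0,"wy": 0,"wz": 0},
  {"dx": 0.001,"dy": 0,"dz": 0,"wx": 0,"wy": 0,"wz": 0},
  {"dx": 0.001,"dy": 0,"dz": 0,"wx": 0,"wy": 0,"wz": 0},
], gripper=0.0)

```text
time_s: 12.9
tcp_pos: [0.5602, 0.0337, 0.0549]
ee_rot: [[0.091, -0.996, 0.0], [-0.996, -0.091, -0.0], [0.0, -0.0, -1.0]]
wrist_force: [-0.3, -0.0, -2.2]
gripper_width: 0.248
```

```bash
python3 -c "
from g import *
rep()"
```

```text
12.9 [0.5602 0.0337 0.0549] rot err [-0.0006 -0.001   0.1272] [-0.2613 -0.0001 -2.2383] [ 0.1926 -0.0106  0.0015] 0.24781148923074633
t 12.9 hub [-90.8243  -2.4041  -1.4412] tip [109.1757  -2.309   -1.4376] F [-0.0235 -0.2603 -2.2383] M [0.028  0.1909 0.0015]
```

Request:
drive_tool([
  {"dx": 0.0005,"dy": 0,"dz": 0,"wx": 0,"wy": 0,"wz": 0},
  {"dx": 0.001,"dy": 0,"dz": 0,"wx": 0,"wy": 0,"wz": 0},
  {"dx": 0.001,"dy": 0,"dz": 0,"wx": 0,"wy": 0,"wz": 0},
], gripper=0.0)

```text
time_s: 13.2
tcp_pos: [0.5603, 0.0327, 0.0549]
ee_rot: [[0.091, -0.996, -0.0], [-0.996, -0.091, -0.0], [0.0, 0.0, -1.0]]
wrist_force: [-0.7, 0.5, -0.7]
gripper_width: 0.248
```

```bash
python3 -c "
from g import *
rep()"
```

```text
13.2 [0.5603 0.0327 0.0549] rot err [ 0.0005 -0.0004  0.1255] [-0.7425  0.4994 -0.6696] [ 0.1999 -0.0399 -0.0263] 0.2480957662107957
t 13.2 hub [-89.8107  -2.4199  -1.4495] tip [110.1893  -2.3309  -1.4481] F [-0.5646 -0.6942 -0.6696] M [ 0.0578  0.1954 -0.0263]
```

Request:
drive_tool([
  {"dx": 0.0005,"dy": 0,"dz": 0,"wx": 0,"wy": 0,"wz": 0},
  {"dx": 0.001,"dy": 0,"dz": 0,"wx": 0,"wy": 0,"wz": 0},
  {"dx": 0.001,"dy": 0,"dz": 0,"wx": 0,"wy": 0,"wz": 0},
], gripper=0.0)

```text
time_s: 13.5
tcp_pos: [0.5603, 0.0317, 0.0548]
ee_rot: [[0.091, -0.996, -0.0], [-0.996, -0.091, -0.0], [0.0, 0.0, -1.0]]
wrist_force: [-0.1, 0.3, -1.0]
gripper_width: 0.249
```

```bash
python3 -c "
from g import *
rep()"
```

```text
13.5 [0.5603 0.0317 0.0548] rot err [ 0.0013 -0.0006  0.1248] [-0.0607  0.2635 -1.0048] [ 0.1954 -0.0511 -0.0034] 0.2493363237479625
t 13.5 hub [-88.8085  -2.4185  -1.4531] tip [111.1915  -2.3319  -1.4512] F [-0.2679 -0.0365 -1.0048] M [ 0.0686  0.1899 -0.0034]
```

Request:
drive_tool([
  {"dx": 0.0005,"dy": 0,"dz": 0,"wx": 0,"wy": 0,"wz": 0},
  {"dx": 0.001,"dy": 0,"dz": 0,"wx": 0,"wy": 0,"wz": 0},
  {"dx": 0.001,"dy": 0,"dz": 0,"wx": 0,"wy": 0,"wz": 0},
], gripper=0.0)

```text
time_s: 13.8
tcp_pos: [0.5605, 0.031, 0.0549]
ee_rot: [[0.091, -0.996, 0.0], [-0.996, -0.091, 0.0], [-0.0, -0.0, -1.0]]
wrist_force: [-0.3, 2.2, -1.8]
gripper_width: 0.247
```

Request:
drive_tool([
  {"dx": 0.0003,"dy": 0,"dz": 0,"wx": 0,"wy": 0,"wz": 0},
  {"dx": 0.0005,"dy": 0,"dz": 0,"wx": 0,"wy": 0,"wz": 0},
  {"dx": 0.0005,"dy": 0,"dz": 0,"wx": 0,"wy": 0,"wz": 0},
], gripper=0.0)

```text
time_s: 14.1
tcp_pos: [0.5606, 0.0306, 0.0549]
ee_rot: [[0.091, -0.996, 0.0], [-0.996, -0.091, 0.0], [-0.0, -0.0, -1.0]]
wrist_force: [0.3, 2.8, -0.5]
gripper_width: 0.251
```

```bash
python3 -c "
from g import *
rep();shot(8);rep()"
```

```text
14.1 [0.5606 0.0306 0.0549] rot err [-0.0152  0.0175  0.1313] [ 0.2576  2.8111 -0.5161] [ 1.0332  0.072  -0.0626] 0.25091623276499075
t 14.1 hub [-87.6308  -2.305   -1.4376] tip [112.3692  -2.1958  -1.4986] F [-2.7762  0.5113 -0.5161] M [ 0.0219  1.0355 -0.0626]
t 14.2 hub [-87.5772  -2.337   -1.4364] tip [112.4227  -2.2224  -1.4771] F [-2.163  -0.4162 -1.8252] M [-0.0112  1.0248 -0.0392]
```

View pics/t8z.png

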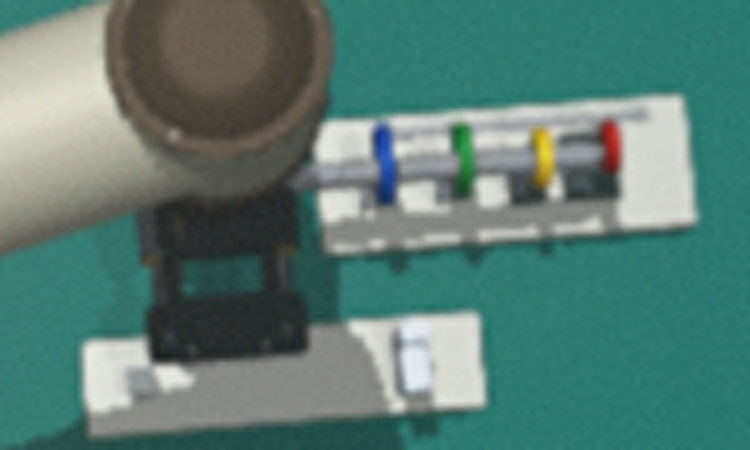

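Contact with the red ring at about 2.5 N; the top zoom has the tip against red at (603,150). I'll press on gently to about 5 N.

Request:
drive_tool([
  {"dx": 0.0003,"dy": 0,"dz": 0,"wx": 0,"wy": 0,"wz": 0},
  {"dx": 0.0006,"dy": 0,"dz": 0,"wx": 0,"wy": 0,"wz": 0},
  {"dx": 0.0008,"dy": 0,"dz": 0,"wx": 0,"wy": 0,"wz": 0},
  {"dx": 0.0008,"dy": 0,"dz": 0,"wx": 0,"wy": 0,"wz": 0},
], gripper=0.0)

```text
time_s: 14.6
tcp_pos: [0.5607, 0.0298, 0.0549]
ee_rot: [[0.091, -0.996, 0.0], [-0.996, -0.091, 0.0], [-0.0, -0.0, -1.0]]
wrist_force: [-1.7, 5.1, -1.4]
gripper_width: 0.25
```

```bash
python3 -c "
from g import *
rep()"
```

```text
14.6 [0.5607 0.0298 0.0549] rot err [-0.0227  0.0198  0.1311] [-1.6955  5.0575 -1.4187] [ 1.6302  0.1734 -0.0002] 0.25031623811237147
t 14.6 hub [-86.8448  -2.2636  -1.4045] tip [113.1552  -2.155   -1.4736] F [-5.1903 -1.2302 -1.4187] M [-0.0249  1.6392 -0.0002]
```

Request:
drive_tool([
  {"dx": 0,"dy": 0,"dz": 0,"wx": 0,"wy": 0,"wz": 0},
  {"dx": 0,"dy": 0,"dz": 0,"wx": 0,"wy": 0,"wz": 0},
  {"dx": 0,"dy": 0,"dz": 0,"wx": 0,"wy": 0,"wz": 0},
  {"dx": 0,"dy": 0,"dz": 0,"wx": 0,"wy": 0,"wz": 0},
], gripper=0.0)

```text
time_s: 15.0
tcp_pos: [0.5606, 0.0297, 0.0549]
ee_rot: [[0.091, -0.996, 0.0], [-0.996, -0.091, 0.0], [-0.0, -0.0, -1.0]]
wrist_force: [-0.2, 4.5, -2.0]
gripper_width: 0.248
```

Request:
drive_tool([
  {"dx": 0,"dy": 0,"dz": 0,"wx": 0,"wy": 0,"wz": 0},
  {"dx": 0,"dy": 0,"dz": 0,"wx": 0,"wy": 0,"wz": 0},
  {"dx": 0,"dy": 0,"dz": 0,"wx": 0,"wy": 0,"wz": 0},
  {"dx": 0,"dy": 0,"dz": 0,"wx": 0,"wy": 0,"wz": 0},
  {"dx": 0,"dy": 0,"dz": 0,"wx": 0,"wy": 0,"wz": 0},
], gripper=0.0)

```text
time_s: 15.5
tcp_pos: [0.5606, 0.0297, 0.0549]
ee_rot: [[0.091, -0.996, 0.0], [-0.996, -0.091, 0.0], [-0.0, -0.0, -1.0]]
wrist_force: [-0.8, 5.9, -1.4]
gripper_width: 0.245
```

```bash
python3 -c "
from g import *
rep();shot(9)"
```

```text
15.5 [0.5606 0.0297 0.0549] rot err [-0.0106  0.009   0.1357] [-0.7907  5.8739 -1.4061] [ 1.61    0.1186 -0.0167] 0.24483430241200363
t 15.5 hub [-86.7332  -2.3342  -1.4421] tip [113.2668  -2.2096  -1.4736] F [-5.9214 -0.2551 -1.4061] M [ 0.0278  1.6141 -0.0167]
```

Held for over 0.9 s at about 5 N. I'll now ease off, then lower and tilt the tail slightly so the rod settles on the rings without dropping.

Request:
drive_tool([
  {"dx": -0.0005,"dy": 0,"dz": 0,"wx": 0,"wy": 0,"wz": 0},
  {"dx": -0.001,"dy": 0,"dz": 0,"wx": 0,"wy": 0,"wz": 0},
  {"dx": -0.0015,"dy": 0,"dz": 0,"wx": 0,"wy": 0,"wz": 0},
  {"dx": -0.002,"dy": 0,"dz": 0,"wx": 0,"wy": 0,"wz": 0},
  {"dx": -0.0025,"dy": 0,"dz": 0,"wx": 0,"wy": 0,"wz": 0},
  {"dx": -0.003,"dy": 0,"dz": 0,"wx": 0,"wy": 0,"wz": 0},
  {"dx": -0.003,"dy": 0,"dz": 0,"wx": 0,"wy": 0,"wz": 0},
], gripper=0.0)

```text
time_s: 16.3
tcp_pos: [0.5601, 0.0321, 0.0548]
ee_rot: [[0.091, -0.996, -0.001], [-0.996, -0.091, -0.0], [0.0, 0.001, -1.0]]
wrist_force: [0.1, -0.2, -1.5]
gripper_width: 0.252
```

```bash
python3 -c "
from g import *
rep()"
```

```text
16.3 [0.5601 0.0321 0.0548] rot err [ 0.0312 -0.0242  0.1192] [ 0.1307 -0.2253 -1.5268] [ 0.1984 -0.0671 -0.0229] 0.25158012824364867
t 16.3 hub [-89.2159  -2.6193  -1.4941] tip [110.7841  -2.5521  -1.4097] F [ 0.2362  0.1098 -1.5268] M [ 0.0848  0.1915 -0.0229]
```

Request:
drive_tool([
  {"dx": 0.0001,"dy": 0,"dz": 0.001,"wx": 0,"wy": 0.3,"wz": 0},
  {"dx": 0.0003,"dy": 0,"dz": 0.002,"wx": 0,"wy": 0.65,"wz": 0},
  {"dx": 0.0004,"dy": 0,"dz": 0.003,"wx": 0,"wy": 0.95,"wz": 0},
  {"dx": 0.0005,"dy": 0,"dz": 0.004,"wx": 0,"wy": 1.3,"wz": 0},
  {"dx": 0.0006,"dy": 0,"dz": 0.005,"wx": 0,"wy": 1.6,"wz": 0},
  {"dx": 0.0007,"dy": 0,"dz": 0.006,"wx": 0,"wy": 1.9,"wz": 0},
  {"dx": 0.0007,"dy": 0,"dz": 0.0068,"wx": 0,"wy": 2.2,"wz": 0},
  {"dx": 0.0007,"dy": 0,"dz": 0.0068,"wx": 0,"wy": 2.2,"wz": 0},
  {"dx": 0.0007,"dy": 0,"dz": 0.0068,"wx": 0,"wy": 2.2,"wz": 0},
], gripper=0.0)

```text
time_s: 17.2
tcp_pos: [0.5604, 0.0318, 0.048]
ee_rot: [[0.091, -0.996, 0.003], [-0.995, -0.091, -0.038], [0.038, 0.0, -0.999]]
wrist_force: [2.0, -0.1, -1.8]
gripper_width: 0.251
```

```bash
python3 -c "
from g import *
rep();shot(10);rep()"
```

```text
17.2 [0.5604 0.0318 0.048 ] rot err [-0.0011 -2.2021  0.1342] [ 2.0307 -0.1104 -1.8135] [ 0.2735 -0.0202 -0.0048] 0.25137190262335835
t 17.2 hub [-89.6397  -2.3989  -8.2687] tip [110.2125  -2.2795  -0.5839] F [ 0.294   2.0123 -1.8135] M [ 0.0449  0.2706 -0.0048]
t 17.3 hub [-89.6199  -2.3652  -8.2077] tip [110.2336  -2.286   -0.5533] F [-0.5964 -0.0587 -2.1941] M [ 0.0033  0.2906 -0.0217]
```

View pics/s10z.png

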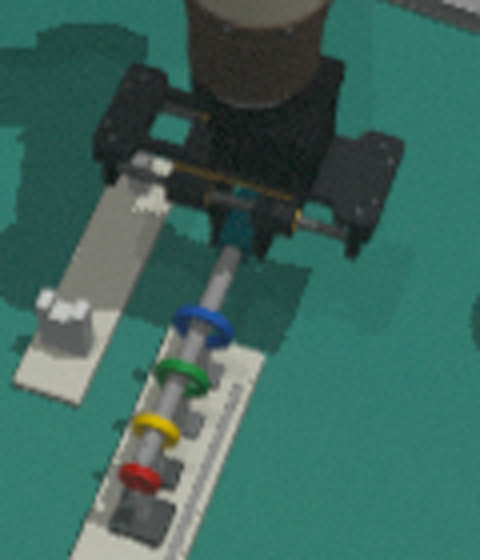

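Request:
drive_tool([
  {"dx": 0,"dy": 0,"dz": 0,"wx": 0,"wy": 0,"wz": 0},
  {"dx": 0,"dy": 0,"dz": 0,"wx": 0,"wy": 0,"wz": 0},
  {"dx": 0,"dy": 0,"dz": 0,"wx": 0,"wy": 0,"wz": 0},
  {"dx": 0,"dy": 0,"dz": 0,"wx": 0,"wy": 0,"wz": 0},
], gripper=0.33)

```text
time_s: 17.7
tcp_pos: [0.5605, 0.0318, 0.0482]
ee_rot: [[0.091, -0.996, 0.004], [-0.995, -0.091, -0.038], [0.038, -0.0, -0.999]]
wrist_force: [-0.3, -1.0, 0.5]
gripper_width: 0.328
```

Request:
drive_tool([
  {"dx": 0,"dy": 0,"dz": 0,"wx": 0,"wy": 0,"wz": 0},
  {"dx": 0,"dy": 0,"dz": 0,"wx": 0,"wy": 0,"wz": 0},
  {"dx": 0,"dy": 0,"dz": 0,"wx": 0,"wy": 0,"wz": 0},
  {"dx": 0,"dy": 0,"dz": 0,"wx": 0,"wy": 0,"wz": 0},
  {"dx": 0,"dy": 0,"dz": 0,"wx": 0,"wy": 0,"wz": 0},
  {"dx": 0,"dy": 0,"dz": 0,"wx": 0,"wy": 0,"wz": 0},
], gripper=0.7)

```text
time_s: 18.3
tcp_pos: [0.5603, 0.0318, 0.0481]
ee_rot: [[0.091, -0.996, 0.003], [-0.995, -0.091, -0.038], [0.038, 0.0, -0.999]]
wrist_force: [0.2, 0.7, -0.6]
gripper_width: 0.684
```

```bash
python3 -c "
from g import *
rep();shot(11)"
```

```text
18.3 [0.5603 0.0318 0.0481] rot err [-0.0008 -2.2034  0.1309] [ 0.1871  0.7193 -0.5671] [ 0.1646  0.0317 -0.0195] 0.6838636043999332
t 18.3 hub [-89.5799  -2.4164  -8.2565] tip [110.2722  -2.3086  -0.5672] F [-0.6994  0.2516 -0.5671] M [-0.0166  0.1668 -0.0195]
```

View pics/s11z.png

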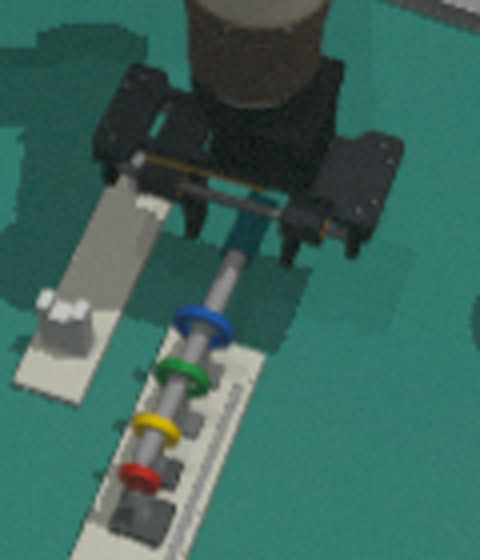

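View pics/t11z.png

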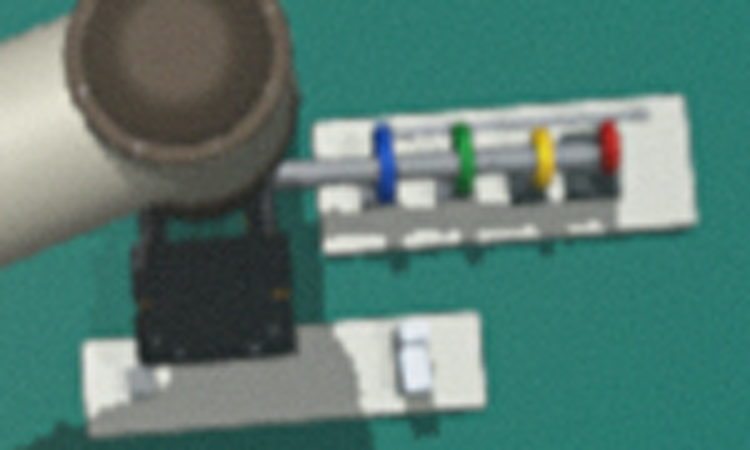

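The rod is lying in the rings with its tip at red (top zoom x≈603), and the handle is clear between the open fingers. I'll withdraw upward.

Request:
drive_tool([
  {"dx": 0,"dy": 0,"dz": -0.004,"wx": 0,"wy": 0,"wz": 0},
  {"dx": 0,"dy": 0,"dz": -0.015,"wx": 0,"wy": 0,"wz": 0},
  {"dx": 0,"dy": 0,"dz": -0.03,"wx": 0,"wy": 0,"wz": 0},
  {"dx": 0,"dy": 0,"dz": -0.05,"wx": 0,"wy": 0,"wz": 0},
  {"dx": 0,"dy": 0,"dz": -0.08,"wx": 0,"wy": 0,"wz": 0},
  {"dx": -0.02,"dy": 0,"dz": -0.11,"wx": 0,"wy": 0,"wz": 0},
  {"dx": -0.06,"dy": 0,"dz": -0.13,"wx": 0,"wy": 0,"wz": 0},
  {"dx": -0.1,"dy": 0,"dz": -0.14,"wx": 0,"wy": 0,"wz": 0},
  {"dx": -0.14,"dy": 0,"dz": -0.14,"wx": 0,"wy": 0,"wz": 0},
  {"dx": -0.16,"dy": 0,"dz": -0.14,"wx": 0,"wy": 0,"wz": 0},
  {"dx": -0.16,"dy": 0,"dz": -0.14,"wx": 0,"wy": 0,"wz": 0},
], gripper=0.7)

```text
time_s: 19.5
tcp_pos: [0.5451, 0.199, 0.1827]
ee_rot: [[0.095, -0.995, 0.005], [-0.995, -0.095, -0.037], [0.037, -0.001, -0.999]]
wrist_force: [0.5, 0.6, 0.5]
gripper_width: 0.702
```

```bash
python3 -c "
from g import *
rep();shot(12)"
```

```text
19.5 [0.5451 0.199  0.1827] rot err [-0.0885 -2.1459  0.3384] [0.5486 0.5921 0.5459] [ 0.1428 -0.047   0.0099] 0.7017892694273169
t 19.5 hub [-257.4346   -2.4311  126.4305] tip [-57.5766  -1.6046 133.9203] F [-0.5399  0.6     0.5459] M [0.0598 0.138  0.0099]
```

View pics/s12z.png

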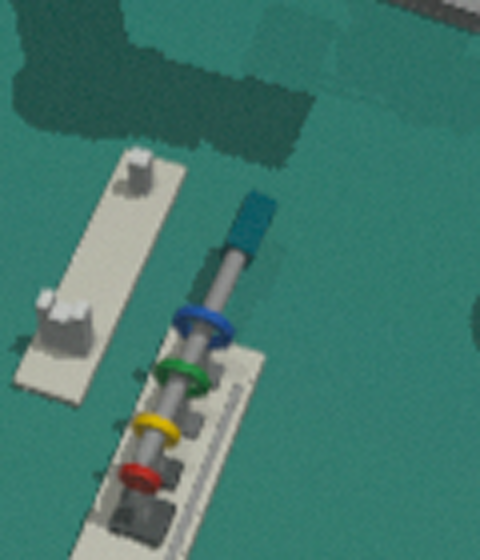

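View pics/t12z.png

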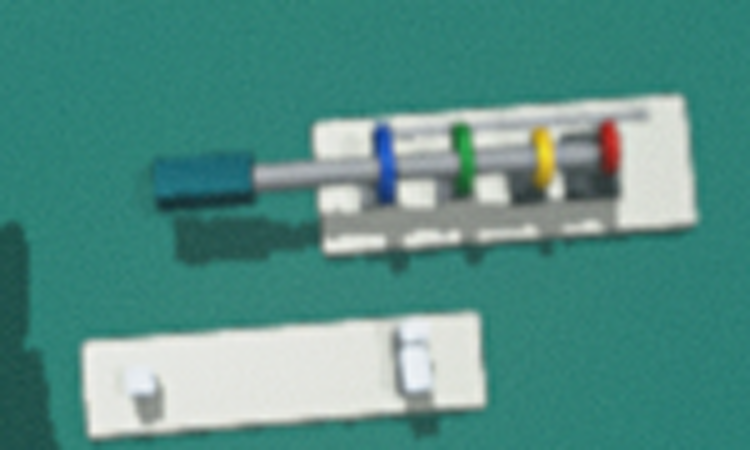

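View pics/scene12.png

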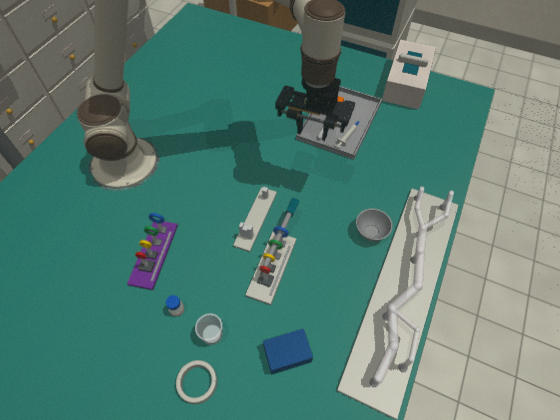

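The rod lies through blue, green and yellow with its tip at red: scene zoom (143,470), top zoom (603,150). The handle is free at top zoom (204,180), and the other things stand where they were. I'll hand the job in.

```bash
python3 -c "
from g import *
for z in (.066,.078): print(((plane('top',(230+203.5/5,150+181/5),z)-O)@np.c_[xg,yg])*1000)
print(ticket.finish_job())"
```

```text
19.6 [0.5451 0.1965 0.1824] rot err [-0.0215 -2.1951  0.1797] [-0.4486 -0.4621  0.5077] [ 0.0917 -0.0198 -0.0073] 0.6966891831827186
[-89.6343   0.1607]
[-89.862   -1.6491]
the job is handed in; nothing more can be done
None
```

I sized the teal-handled rod in the gauge and handed the job in at about 19.6 s, with the rod resting in the rings next to the red one.

- **Insertion:** I lifted the rod straight off its rest and slid it through blue and green. I had measured the yellow ring at about 2.5 mm to the side and about 1.5 mm low, so I lined the rod up with it. The force readings showed no noticeable contact going through yellow.
- **Pressing home:** The red ring was met with the tip about 112 mm along the gauge. The push read 4.5–5.9 N (the readings carry about 0.5 N of noise). The ring gave about 1.6 mm, and I held it there for about 0.9 s.
- **Letting go:** I backed off about 2.5 mm, lowered the tail onto the rings and opened the gripper. I then lifted the arm clear.

In the last pictures the rod lies through blue, green and yellow with its tip at the red ring. From the handle's position I work out a gap of about 1.5 mm. The other things I could see had not moved; the arm hid part of the tray in the last scene view. The gripper was clear of everything.

**What failed or disagreed:**
- My first move call was refused for missing fields, and nothing moved.
- One early eyeballed reading of the tip from two views was off by about 3 mm. A finer measurement of the shaft resolved it.

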